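Prop up the control pad and push its D-shaft knob home

ROBOT

A 6-joint arm with a two-finger parallel gripper is mounted at the origin on a cart in front of the work surface, level with it; the furniture and walls round the work are solid. World frame = base frame: x ahead of the robot, y to its left, z up, the work surface at z = 0. Lengths are in mm, angles in rad, forces in N, time in s.
With the tool pointing down it reaches from about 300 to 875 mm from the base axis. Payload 6.4 kg.
Tool frame: the origin (TCP) lies at the very end of the fingers, on their centre line; the grasp point (between the pads) lies 19 mm behind it; x points along the fingers, y is the direction in which the jaws open and shut, and the axes are right-handed (so a half turn about x gives the same grasp; the last joint's range is limited). The gripper opens to 85 mm and grips with 20 to 120 N. Pads are 22 mm wide; open, the fingers measure 114 mm over their backs; the gripper's body (76 mm by 85 mm) begins 54 mm behind the grasp point. The pads swing forward as they close: fully open they stand 13 mm farther back than shut.
Start: joints at [-1.416, 0.181, 1.607, -0, 1.354, -0.206], TCP at [203.005, -537.987, 231.288] pointing down, gripper open.
Joint ranges: [-2.99, 2.99], [-0.89, 2.07], [0.3, 2.58], [-1.14, 4.28], [0, 2.63], [-3.12, 3.12]. Speed limits (rad/s): [2.57, 2.57, 3.01, 3.14, 3.14, 3.14].

INTERFACE

Orientations are given as [roll, pitch, yaw] about the fixed x, y, z axes, in that order (R = Rz(yaw) Ry(pitch) Rx(roll)).
In Python, from cell import * gives the robot as it stands. The module is installed in compiled form; this text tells all that it offers.
- The arm moves only by the tool move_arm, never from a script. Its argument "increments" is a list that holds one entry, the list of rows, each a list of 7 numbers: the finger opening in cm, from 0 to 8.54, then the shift along the tool's x, y, z in cm, then the turn, a rotation vector about the tool's x, y, z in rad. In form: [[[claw, x, y, z, rx, ry, rz], ...]]. A call has exactly 5 rows; each row shifts and turns the pose as measured when the row begins, along the tool's axes as they then stand; what a row does not reach is not made up. A row lasts 1/12 s, in which the tool goes at most 41.7 mm and 7.16 degrees, less where a joint would pass 70% of its speed; a pose out of reach is approached as far as the arm can. A call is refused whole if a number of a shift passes 4.17 or a number of a turn 0.125, either way. A call with a gripper value outside its range is refused whole. The fingers move at their own pace and stop on an object; "squeeze" is the grip in N (left out, the last holds). Time passes only in rows, so rows that do not move let the fingers close, or fill a call up. It gives the time, the measured TCP pose, the force and the opening at its end, in the units of the state.
- state(): the state, without advancing time (a new reading comes with each control period).
- read_camera(name): name is "side" or "top"; returns the picture (420x560x3 uint8, red, green, blue); there is no depth.
- camera_info(name): a dict with "K" (3x3 intrinsics, pixels), "cam_to_world" (4x4, takes a point from camera to world coordinates). Camera axes: x right, y down, z forward; pixel columns grow to the right and rows downward; lengths in mm; the calibration is good to about 2 mm. A picture is of the moment at which its call begins. camera_info takes no time and is no camera call.
- finish_job(): hands the job in, once; it reports no verdict.
Trained networks look in the newest picture that a camera, given by its name, has taken for a name from the list of things; names that differ only in an ending like _2 or _b are one class to them, and where a whole thing is asked for, a point or a joint stands for the part that bears it (a point fixed in the world has none). Each returns a list of dicts, best first, with "confidence" (0 to 1); they miss things now and then, are a little off and sometimes report something else, mostly with a low value. They report only what shows in the picture. A call takes as long as a camera call.
- search_frame(camera, label): "rect" ([left, top, right, bottom] in pixels, round what is visible of it).
- trace(camera, label): "region" (420x560 bool, what is visible of it) and "rect" ([left, top, right, bottom] in pixels, round what is visible of it).
- place_of(camera, label): "point" ([column, row] in pixels: a listed point, or the origin of a listed thing).
The state is a dict: "time": time; "joints": joint angles; "joint_velocities": joint speeds; "tau": joint torques, N m; "eef_pos": TCP position; "orientation": TCP orientation; "wrist_force": force on the tool from outside, world axes, zero at the start; "ft_torque": the same for the moment, N m; "gripper_width": opening from 0.0 (shut) to 1.0 (fully open).
Only numpy, scipy, OpenCV 4.12 (cv2) and the standard library are available. Lean on these libraries where they do the work, as an engineer would, in place of code of your own. Each camera call takes 0.05 s, during which the arm holds its last target.

TASK

Lean the flat control pad squarely on the middle of the sloping wooden rest, face up, its foot end behind the front stop strip and its back on the upright strip, and let go of it. Then fetch the loose pointer knob, turn it to match the flat of the pad's D-shaft, push it fully home on the shaft and keep pressing so that the sprung plunger stays pushed in: the job finishes with the knob still gripped and pressed. Leave the other things on the bench where they are.

Things in the scene. Friction and masses are not known exactly. Their poses are not given: they have to be found in the camera images.
- rest: Fixed wooden rest, 160 x 110 (y) x 73 mm, on the right-hand bench. Origin on the bench under its middle; x points from the front stop to the rear, z up. Base board 10 mm thick. A pad propped on it slopes 30 degrees (0.52 rad), its x axis up the slope along the rest's x; the pad's origin is then at about x -5, z 48 mm of this frame, y 0 when central.
- rest_stop (a point): Middle of the top rear edge of the rest's front stop strip (x -75, z 18 mm of the rest). The strip stands 8 mm above the base board; the pad's foot end goes behind it, its lower edge on the board.
- rest_top (a point): Highest point, in the middle, of the rest's 12 mm thick rear upright strip (x 40.6, z 73.3 mm of the rest); its top is round (radius 6 mm) along y. The pad's back leans on it.
- control_pad: Loose grey control pad, a slab 150 (x) x 58 (y) x 22 (z) mm, about 0.35 kg, at the start flat on the right-hand bench, face up. Origin: centre of its underside; z points out of the face, x from the foot end (black bar on the face) to the top end (small lamp). A D-shaft stands up from the middle of the face to 47 mm above the underside.
- pad_foot (a point): Middle of the lower edge of the pad's foot end, on the underside, 75 mm from the pad's origin along its -x.
- shaft_foot (a point): On the D-shaft's axis, at the top of the steel tab washer where the knob's underside seats: 31 mm above the middle of the pad's underside while the plunger is out. z outwards along the shaft, x to the flat; the washer's tab (26 mm long) points the same way. Shaft 16 mm long from here, 14 mm diameter, flat 2 mm from the axis, last 1.5 mm chamfered. Starts turned up to 0.7 rad in the pad.
- plunger (a joint): How far shaft and washer are pushed into the pad, m: 0 out, 0.005 at the end stop. A spring holds them out: 6 N to start, 9 N at the stop. The shaft can also turn in the pad, up to 1.2 rad either way, against stiff friction of 0.25 N m.
- knob: Loose black knob, 46 mm high, 50 g, upright on the left-hand table (top also at z = 0). Origin: centre of its underside, z up. Skirt 40 mm diameter, 20 mm high; above it a bar grip 40 (x) x 14 (y) mm. D-bore from below, 17 mm deep, 16 mm diameter, its flat 3 mm from the axis on the +x side (1 mm clearance all round). A nib on the skirt and a white line on top mark +x.
- knob_nib (a point): The small nib on the rim of the knob's skirt, 20 mm from the knob's axis on its +x side (the side of the bore's flat), 17 mm above the underside.
- tape_roll: Bystander: roll of masking tape, 96 mm across, 25 mm high, lying on the bench.
- wood_block: Bystander: pale wood offcut, 46 x 85 x 32 mm, lying on the bench.
- eraser: Bystander: white eraser, 22 x 42 x 12 mm, lying on the bench.
- slip_stone: Bystander: grey slip stone, 30 x 100 x 12 mm, lying on the bench.

How it is judged:
By the outcome, as a careful person would: the job done as asked, in the order asked, and still so for the second after the job is handed in, while the arm keeps its last pose, push and grip.
It also fails if it takes over 59 s, if anything falls off the work surface, if the arm or the gripper's body presses on something with over 40 N, if the wrist force passes 120 N, or if a joint passes its speed limit or range.

## Working session

There is one attempt and no reset: what is moved stays moved. The work goes in short steps, Python scripts to look and compute and a tool call to move; the robot and the scene stay as the last step left them, time stands still between calls to the robot, and variables do not carry over. Pictures are saved under pics/ and viewed, and the job is handed in when it is done.

Besides the shell and the picture viewer there is one more tool, called after "Request:" as a command line: name --argument value ..., lists and objects as JSON in quotes. move_arm: Moves the arm, as the interface text tells. Its arguments: {"type":"object","properties":{"increments":{"type":"array"},"squeeze":{"type":"number"}},"required":["increments"]}

```bash
mkdir -p pics; python3 - <<'E'
from cell import *
import cv2
s=state();print(s)
for n in("side","top"):
    im=read_camera(n);cv2.imwrite(f"pics/{n}0.png",im[:,:,::-1]);c=camera_info(n);print(n,c)
E
```

```text
{'time': 0.0, 'joints': array([-1.41629426e+00,  1.81533292e-01,  1.60801958e+00,  2.86308558e-05,
        1.35379916e+00, -2.06281286e-01]), 'joint_velocities': array([ 0.00030052, -0.00094554,  0.00033811,  0.00020615, -0.00013041,
        0.0009011 ]), 'tau': array([ 4.94397882e-04, -4.44866073e+01, -3.51340520e+01, -3.72137592e-04,
        8.95840436e-03, -4.20328774e-06]), 'eef_pos': array([ 202.92677874, -537.40766269,  230.38291885]), 'orientation': array([-1.79296176,  1.56903673,  1.70940806]), 'wrist_force': array([-0.10988033,  0.49540076,  0.04182282]), 'ft_torque': array([0.01506327, 0.00491519, 0.01934026]), 'gripper_width': 1.0023464320301048}
side {'K': array([[491.39818809,   0.        , 275.81786631],
       [  0.        , 491.39818809, 203.86963801],
       [  0.        ,   0.        ,   1.        ]]), 'cam_to_world': array([[-8.99507666e-01, -2.06924309e-01,  3.84796425e-01,
        -1.55228275e+01],
       [-4.36117587e-01,  3.72399277e-01, -8.19219280e-01,
         1.13395767e+03],
       [ 2.62184735e-02, -9.04710511e-01, -4.25219335e-01,
         7.19139603e+02],
       [ 0.00000000e+00,  0.00000000e+00,  0.00000000e+00,
         1.00000000e+00]])}
top {'K': array([[390.70613122,   0.        , 282.90545512],
       [  0.        , 390.70613122, 211.30423841],
       [  0.        ,   0.        ,   1.        ]]), 'cam_to_world': array([[ 1.79426628e-02, -9.74135375e-01,  2.25251708e-01,
         3.27328223e+02],
       [-9.99815488e-01, -1.59354202e-02,  1.07262034e-02,
        -7.50633727e+01],
       [-6.85929353e-03, -2.25402603e-01, -9.74241560e-01,
         1.07574693e+03],
       [ 0.00000000e+00,  0.00000000e+00,  0.00000000e+00,
         1.00000000e+00]])}
```

View pics/side0.png

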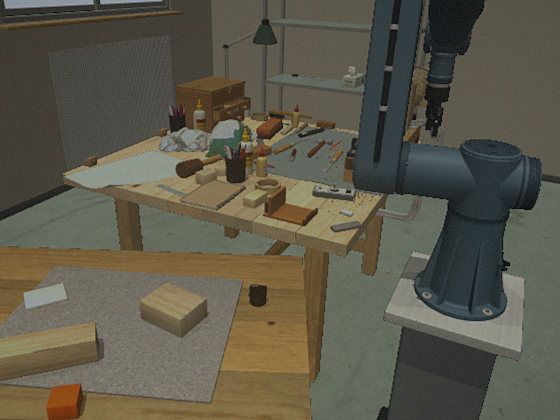

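View pics/top0.png

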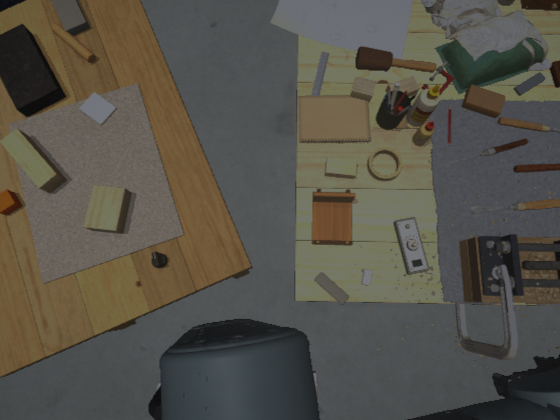

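```bash
cat > h.py <<'E'
from cell import *
import numpy as np, cv2
from scipy.spatial.transform import Rotation as Rn
def ray(cam,uv):
    c=camera_info(cam);T=c["cam_to_world"];d=np.linalg.inv(c["K"])@[uv[0],uv[1],1];return T[:3,3],T[:3,:3]@d
def atz(cam,uv,z):
    o,d=ray(cam,uv);return o+d*(z-o[2])/d[2]
def proj(cam,p):
    c=camera_info(cam);T=c["cam_to_world"];q=T[:3,:3].T@(np.asarray(p)-T[:3,3]);q=c["K"]@q;return q[:2]/q[2]
def tri(uvt,uvs):
    A=[];b=[]
    for cam,uv in(("top",uvt),("side",uvs)):
        o,d=ray(cam,uv);d/=np.linalg.norm(d);P=np.eye(3)-np.outer(d,d);A.append(P);b.append(P@o)
    A=np.vstack(A);b=np.hstack(b);x=np.linalg.lstsq(A,b,rcond=None)[0];return x,np.linalg.norm(A@x-b)
def snap(cam,name,box=None,k=4):
    im=read_camera(cam)[:,:,::-1]
    if box: im=cv2.resize(im[box[1]:box[3],box[0]:box[2]],None,fx=k,fy=k,interpolation=cv2.INTER_CUBIC)
    cv2.imwrite("pics/"+name,im)
def st():
    s=state();R=Rn.from_euler("xyz",s["orientation"]).as_matrix()
    print("t",round(s["time"],2),"p",s["eef_pos"].round(1),"tx",R[:,0].round(3),"ty",R[:,1].round(3),"F",s["wrist_force"].round(1),"M",s["ft_torque"].round(2),"g",round(s["gripper_width"],3),"j",s["joints"].round(2));return s,R
E
python3 - <<'E'
from h import *
snap("top","tz.png",(300,170,440,310),4);snap("side","sz.png",(240,160,380,250),4)
for n,z in [("rest",0),("rest_stop",18),("rest_top",73.3),("control_pad",0),("pad_foot",0),("shaft_foot",31),("knob",0),("knob_nib",17)]:
  for c in("top","side"):
    r=place_of(c,n)
    print(n,c,[(q["point"],round(q["confidence"],2),atz(c,q["point"],z).round(1)) for q in r[:2]])
print(state()["time"])
E
```

```text
rest top [([331.9, 213.9], 0.78, array([ 570.8, -201.5,    0. ]))]
rest side [([288.8, 213.5], 0.82, array([ 564.9, -205. ,    0. ]))]
rest_stop top [([331.5, 239.3], 0.68, array([ 495.6, -197.5,   18. ]))]
rest_stop side [([307.4, 210.9], 0.56, array([ 505. , -218.5,   18. ]))]
rest_top top [([334.0, 196.7], 0.74, array([ 601.1, -198.9,   73.3]))]
rest_top side [([276.0, 190.9], 0.82, array([ 612. , -200.4,   73.3]))]
control_pad top [([411.0, 245.7], 0.88, array([ 484.3, -418.9,    0. ]))]
control_pad side [([332.0, 195.9], 0.6, array([ 487.9, -410.2,    0. ])), ([346.0, 212.6], 0.22, array([ 399.7, -304. ,    0. ]))]
pad_foot top [([417.4, 272.2], 0.76, array([ 412. , -432.2,    0. ]))]
pad_foot side [([352.0, 199.2], 0.65, array([ 415.6, -418.1,    0. ])), ([256.7, 201.4], 0.47, array([ 702.1, -237.4,    0. ]))]
shaft_foot top [([412.4, 247.0], 0.62, array([ 476.3, -412.6,   31. ]))]
shaft_foot side [([333.6, 186.5], 0.6, array([ 489.5, -424.6,   31. ]))]
knob top [([158.3, 261.6], 0.65, array([428.5, 276.9,   0. ]))]
knob side [([257.5, 304.9], 0.91, array([425.9, 280.7,   0. ]))]
knob_nib top [([161.3, 263.4], 0.73, array([422.2, 262.8,  17. ])), ([159.0, 253.6], 0.69, array([448.6, 271.4,  17. ]))]
knob_nib side [([249.7, 295.5], 0.65, array([449.2, 277. ,  17. ]))]
1.0
```

View pics/tz.png

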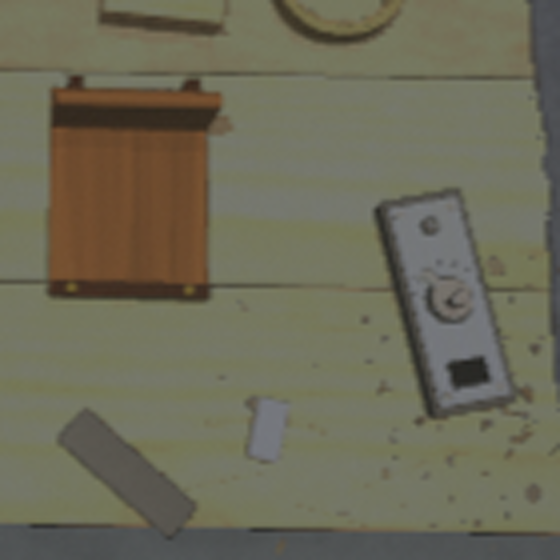

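View pics/sz.png

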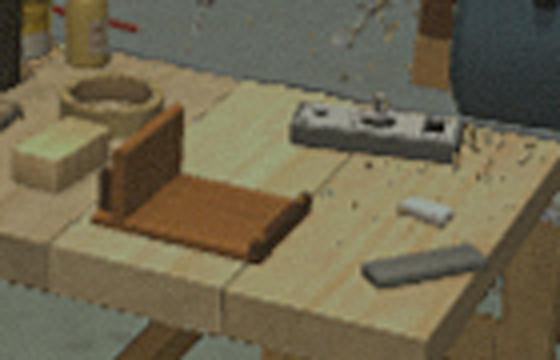

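```bash
cat > fit.py <<'E'
from h import *
from scipy.optimize import minimize
def box(x0,x1,y0,y1,z0,z1): return np.array([[x,y,z] for x in(x0,x1) for y in(y0,y1) for z in(z0,z1)],float)
PAD=[box(-75,75,-29,29,0,22),np.array([[7*np.cos(a),7*np.sin(a),z] for a in np.linspace(0,6.28,12) for z in(31,47)])]
import numpy as np
# rest: base, stop, upright (thick 12 vertical-ish x 34.6..46.6)
RESTP=[box(-80,80,-55,55,0,10),box(-80,-75,-55,55,0,18),box(35,47,-55,55,0,73)]
def render(cam,parts,R,t,S=4,size=(420,560)):
    m=np.zeros((size[0]*S,size[1]*S),np.uint8)
    for P in parts:
        q=np.array([proj(cam,R@p+t) for p in P]);q=((q+0.5)*S).astype(np.int32)
        cv2.fillConvexPoly(m,cv2.convexHull(q),255)
    return cv2.resize(m,(size[1],size[0]),interpolation=cv2.INTER_AREA)/255.
def fit(parts,masks,x0,flat=True):
    def cost(v):
        R=Rn.from_euler("z",v[2]/100).as_matrix();c=0
        for cam,m in masks.items():
            r=render(cam,parts,R,np.array([v[0],v[1],0]));c+=np.abs(r-m).sum()/m.sum()
        return c
    return minimize(cost,x0,method="Nelder-Mead",options=dict(initial_simplex=np.array(x0)+np.array([[0,0,0],[8,0,0],[0,8,0],[0,0,10]]),xatol=.1,fatol=1e-4,maxiter=120))
E
python3 - <<'E'
from fit import *
for n,P,x0 in(("rest",RESTP,[568,-201,0]),("control_pad",PAD,[484,-418,18])):
    ms={}
    for c in("top","side"):
        read_camera(c);r=trace(c,n);print(n,c,[(q["rect"],round(q["confidence"],2),q["region"].sum()) for q in r[:2]])
        ms[c]=r[0]["region"].astype(float)
    for sub in(("top","side"),("top",),("side",)):
        f=fit(P,{k:ms[k] for k in sub},x0);print(n,sub,f.x.round(1),round(f.fun,3))
snap("top","ta.png",(395,230,430,265),16);snap("top","tk.png",(140,240,180,280),14);snap("side","sa.png",(315,170,365,205),14);snap("side","sk.png",(235,275,280,315),14)
print(state()["time"])
E
python3 - <<'E'
import cv2,numpy as np
a=[cv2.resize(cv2.imread(f"pics/{n}.png"),(400,300)) for n in("ta","tk","sa","sk")]
a=[cv2.resize(cv2.imread(f"pics/{n}.png"),(390,290) if 0 else None,fx=.5,fy=.5) for n in("ta","tk","sa","sk")]
o=np.zeros((600,720,3),np.uint8)
o[:280,:280]=a[0];o[:280,300:580]=a[1];o[300:300+a[2].shape[0],:a[2].shape[1]]=a[2];o[300:300+a[3].shape[0],380:380+a[3].shape[1]]=a[3]
cv2.imwrite("pics/m1.png",np.clip(o*1.6,0,255).astype(np.uint8))
E
```

```text
rest top [([314.1, 188.0, 354.9, 241.8], 0.83, np.int64(2204))]
rest side [([264.1, 185.3, 317.7, 227.0], 0.66, np.int64(1100))]Traceback (most recent call last):
  File "<stdin>", line 8, in <module>
  File "fit.py", line 20, in fit
    return minimize(cost,x0,method="Nelder-Mead",options=dict(initial_simplex=np.array(x0)+np.array([[0,0,0],[8,0,0],[0,8,0],[0,0,10]]),xatol=.1,fatol=1e-4,maxiter=120))
    res = _minimize_neldermead(fun, x0, args, callback, bounds=bounds,
                               **options)
    fxcc = func(xcc)
    fx = function(np.copy(x), *(wrapper_args + args))
  File "fit.py", line 18, in cost
    r=render(cam,parts,R,np.array([v[0],v[1],0]));c+=np.abs(r-m).sum()/m.sum()
  File "fit.py", line 11, in render
    q=np.array([proj(cam,R@p+t) for p in P]);q=((q+0.5)*S).astype(np.int32)
                ~~~~^^^^^^^^^^^
  File "h.py", line 9, in proj
    c=camera_info(cam);T=c["cam_to_world"];q=T[:3,:3].T@(np.asarray(p)-T[:3,3]);q=c["K"]@q;return q[:2]/q[2]
ValueError: time passes only in moves, steps and waits
[ WARN:0@0.015] global loadsave.cpp:275 findDecoder imread_('pics/ta.png'): can't open/read file: check file path/integrity
Traceback (most recent call last):
cv2.error: OpenCV(4.12.0) /io/opencv/modules/imgproc/src/resize.cpp:4208: error: (-215:Assertion failed) !ssize.empty() in function 'resize'
```

```bash
python3 - <<'E'
s=open("h.py").read()
s=s.replace("def ray(","_ci=camera_info\n_C={}\ndef camera_info(n):\n    if n not in _C:_C[n]=_ci(n)\n    return _C[n]\ndef ray(",1)
open("h.py","w").write(s)
s=open("fit.py").read().replace("S=4","S=3");open("fit.py","w").write(s)
E
cat > mont.py <<'E'
import cv2,numpy as np,sys
def mont(names,out,w=390,h=295,g=1.5):
    o=np.zeros((600,790,3),np.uint8)
    for i,n in enumerate(names):
        a=cv2.imread(f"pics/{n}.png");f=min(w/a.shape[1],h/a.shape[0]);a=cv2.resize(a,None,fx=f,fy=f)
        y,x=(i//2)*300,(i%2)*395;o[y:y+a.shape[0],x:x+a.shape[1]]=a
    cv2.imwrite(f"pics/{out}.png",np.clip(o*g,0,255).astype(np.uint8))
E
python3 - <<'E'
from fit import *
import pickle
for n,P,x0 in(("rest",RESTP,[568,-201,0]),("control_pad",PAD,[484,-418,18])):
    ms={}
    for c in("top","side"):
        read_camera(c);r=trace(c,n);print(n,c,[(q["rect"],round(q["confidence"],2),q["region"].sum()) for q in r[:2]])
        ms[c]=r[0]["region"].astype(float)
    pickle.dump(ms,open(n+".pkl","wb"))
    for sub in(("top","side"),("top",),("side",)):
        f=fit(P,{k:ms[k] for k in sub},x0);print(n,sub,f.x.round(1),round(f.fun,3))
snap("top","ta.png",(395,230,430,265),16);snap("top","tk.png",(140,240,180,280),14);snap("side","sa.png",(315,170,365,205),14);snap("side","sk.png",(235,275,280,315),14)
print(state()["time"])
from mont import mont
mont(("ta","tk","sa","sk"),"m1")
E
```

```text
rest top [([314.0, 188.0, 354.6, 243.7], 0.71, np.int64(2103))]
rest side [([264.8, 184.0, 317.9, 225.7], 0.93, np.int64(1038))]
rest ('top', 'side') [ 565.7 -199.9    0.6] 0.24
rest ('top',) [ 563.2 -199.    -0. ] 0.097
rest ('side',) [ 567.4 -203.2    2. ] 0.096
control_pad top [([393.6, 213.3, 431.0, 274.7], 0.55, np.int64(1346))]
control_pad side [([311.1, 185.6, 353.6, 201.0], 0.6, np.int64(464))]
control_pad ('top', 'side') [ 483.2 -413.2   20.7] 0.26
control_pad ('top',) [ 482.6 -412.8   20.6] 0.039
control_pad ('side',) [ 484.9 -421.4   25.9] 0.171
1.8
```

View pics/m1.png

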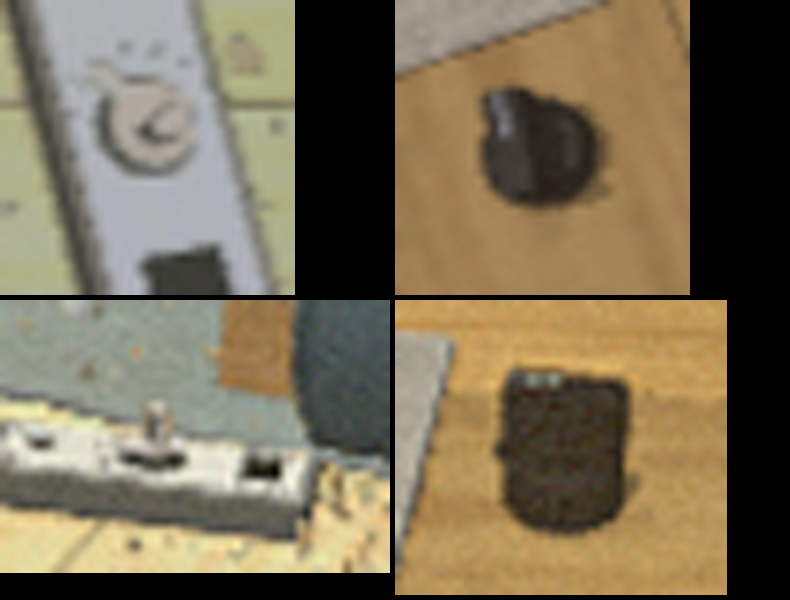

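```bash
cat >> h.py <<'E'
def tool(ax,ay):
    ax=np.array(ax,float);ax/=np.linalg.norm(ax);ay=np.array(ay,float);ay-=ax*(ay@ax);ay/=np.linalg.norm(ay)
    return np.column_stack([ax,ay,np.cross(ax,ay)])
def plan(p,R,n=5,vmax=4.1,wmax=0.12,lim=None):
    """print rows in tool frame from current to p,R; n rows"""
    s,R0=st();p0=s["eef_pos"];w=Rn.from_matrix(R0.T@R).as_rotvec();d=np.asarray(p)-p0
    k=max(n,int(np.ceil(max(np.linalg.norm(d)/41,np.linalg.norm(w)/wmax)))) 
    print("remaining d",d.round(1),"tool d",(R0.T@d).round(1),"w",w.round(3),"rows",k)
    Rc=R0
    for i in range(k):
        t=Rc.T@d/k/10;print([round(float(x),2) for x in t]+[round(float(x),3) for x in w/k]);Rc=Rc@Rn.from_rotvec(w/k).as_matrix()
E
python3 - <<'E'
from h import *
y=.207
plan([483,-414,90],tool([0,0,-1],[-np.sin(y),np.cos(y),0]))
plan([483,-414,90],tool([0,0,-1],[np.sin(y),-np.cos(y),0]))
E
```

```text
t 1.8 p [ 203.  -538.   231.3] tx [ 0.  0. -1.] ty [ 0.353 -0.936 -0.   ] F [-0.7  0.4 -0.1] M [ 0.01 -0.01  0.01] g 1.002 j [-1.42  0.18  1.61  0.    1.35 -0.21]
remaining d [ 280.   124.  -141.3] tool d [ 141.3  -17.2 -305.7] w [-2.988 -0.    -0.   ] rows 25
[0.57, -0.07, -1.22, -0.12, -0.0, -0.0]
[0.57, 0.08, -1.22, -0.12, -0.0, -0.0]
[0.57, 0.22, -1.2, -0.12, -0.0, -0.0]
[0.57, 0.36, -1.17, -0.12, -0.0, -0.0]
[0.57, 0.5, -1.12, -0.12, -0.0, -0.0]
[0.57, 0.63, -1.05, -0.12, -0.0, -0.0]
[0.57, 0.75, -0.97, -0.12, -0.0, -0.0]
[0.57, 0.86, -0.87, -0.12, -0.0, -0.0]
[0.57, 0.96, -0.76, -0.12, -0.0, -0.0]
[0.57, 1.04, -0.64, -0.12, -0.0, -0.0]
[0.57, 1.11, -0.51, -0.12, -0.0, -0.0]
[0.57, 1.17, -0.38, -0.12, -0.0, -0.0]
[0.57, 1.2, -0.23, -0.12, -0.0, -0.0]
[0.57, 1.22, -0.09, -0.12, -0.0, -0.0]
[0.57, 1.22, 0.06, -0.12, -0.0, -0.0]
[0.57, 1.21, 0.2, -0.12, -0.0, -0.0]
[0.57, 1.18, 0.34, -0.12, -0.0, -0.0]
[0.57, 1.13, 0.48, -0.12, -0.0, -0.0]
[0.57, 1.06, 0.61, -0.12, -0.0, -0.0]
[0.57, 0.98, 0.74, -0.12, -0.0, -0.0]
[0.57, 0.88, 0.85, -0.12, -0.0, -0.0]
[0.57, 0.78, 0.95, -0.12, -0.0, -0.0]
[0.57, 0.66, 1.03, -0.12, -0.0, -0.0]
[0.57, 0.53, 1.1, -0.12, -0.0, -0.0]
[0.57, 0.4, 1.16, -0.12, -0.0, -0.0]
t 1.8 p [ 203.  -538.   231.3] tx [ 0.  0. -1.] ty [ 0.353 -0.936 -0.   ] F [-0.7  0.4 -0.1] M [ 0.01 -0.01  0.01] g 1.002 j [-1.42  0.18  1.61  0.    1.35 -0.21]
remaining d [ 280.   124.  -141.3] tool d [ 141.3  -17.2 -305.7] w [ 0.154 -0.     0.   ] rows 9
[1.57, -0.19, -3.4, 0.017, -0.0, 0.0]
[1.57, -0.25, -3.39, 0.017, -0.0, 0.0]
[1.57, -0.31, -3.39, 0.017, -0.0, 0.0]
[1.57, -0.36, -3.38, 0.017, -0.0, 0.0]
[1.57, -0.42, -3.38, 0.017, -0.0, 0.0]
[1.57, -0.48, -3.37, 0.017, -0.0, 0.0]
[1.57, -0.54, -3.36, 0.017, -0.0, 0.0]
[1.57, -0.59, -3.35, 0.017, -0.0, 0.0]
[1.57, -0.65, -3.34, 0.017, -0.0, 0.0]
```

Request:
move_arm --increments '[[[8.54, 0.3, -0.3, -3.4, 0.03, 0, 0], [8.54, 0.3, -0.3, -3.4, 0.03, 0, 0], [8.54, 0.3, -0.4, -3.4, 0.03, 0, 0], [8.54, 0.3, -0.4, -3.4, 0.03, 0, 0], [8.54, 0.3, -0.5, -3.4, 0.03, 0, 0]]]'

```text
time: 2.22
eef_pos: [358.8, -472.7, 216.7]
orientation: [1.041, 1.566, -1.909]
wrist_force: [0.5, -0.5, -0.6]
gripper_width: 0.999
```

```bash
python3 - <<'E'
from h import *
y=.207
plan([483,-414,90],tool([0,0,-1],[np.sin(y),-np.cos(y),0]))
E
```

```text
t 2.22 p [ 358.8 -472.7  216.7] tx [-0.002 -0.004 -1.   ] ty [ 0.191 -0.982  0.004] F [ 0.5 -0.5 -0.6] M [ 0.01 -0.02  0.04] g 0.999 j [-1.12  0.23  1.58 -0.    1.33  0.26]
remaining d [ 124.2   58.7 -126.7] tool d [ 126.3  -34.4 -133.4] w [-0.015  0.002 -0.004] rows 5
[2.53, -0.69, -2.67, -0.003, 0.0, -0.001]
[2.53, -0.68, -2.67, -0.003, 0.0, -0.001]
[2.53, -0.67, -2.67, -0.003, 0.0, -0.001]
[2.53, -0.66, -2.67, -0.003, 0.0, -0.001]
[2.53, -0.65, -2.67, -0.003, 0.0, -0.001]
```

Request:
move_arm --increments '[[[8.54, 2.2, -0.8, -3.2, 0, 0, 0], [8.54, 2.8, -0.8, -3.2, 0, 0, 0], [8.54, 2.8, -0.8, -3.0, 0, 0, 0], [8.54, 2.8, -0.6, -2.6, 0, 0, 0], [8.54, 2.0, -0.6, -2.0, 0, 0, 0]]]'

```text
time: 2.63
eef_pos: [500.0, -412.1, 94.3]
orientation: [1.79, 1.551, -1.16]
wrist_force: [-0.2, 0.7, -0.1]
gripper_width: 1.004
```

```bash
python3 - <<'E'
from h import *
y=.207
plan([483,-414,60],tool([0,0,-1],[np.sin(y),-np.cos(y),0]))
snap("top","t2.png",(350,170,490,310),4);snap("side","s2.png",(290,120,380,220),4)
E
python3 -c "
from mont import mont
mont(('t2','s2'),'m2')"
```

```text
t 2.63 p [ 500.  -412.1   94.3] tx [ 0.008 -0.018 -1.   ] ty [ 0.191 -0.981  0.019] F [-0.2  0.7 -0.1] M [-0.01  0.02 -0.02] g 1.004 j [-0.87  0.47  1.53 -0.01  1.13  0.51]
remaining d [-17.   -1.9 -34.3] tool d [34.2 -2.  17.2] w [-0.015 -0.004 -0.019] rows 5
[0.68, -0.04, 0.34, -0.003, -0.001, -0.004]
[0.69, -0.04, 0.34, -0.003, -0.001, -0.004]
[0.69, -0.04, 0.34, -0.003, -0.001, -0.004]
[0.69, -0.04, 0.34, -0.003, -0.001, -0.004]
[0.69, -0.03, 0.34, -0.003, -0.001, -0.004]
```

View pics/m2.png

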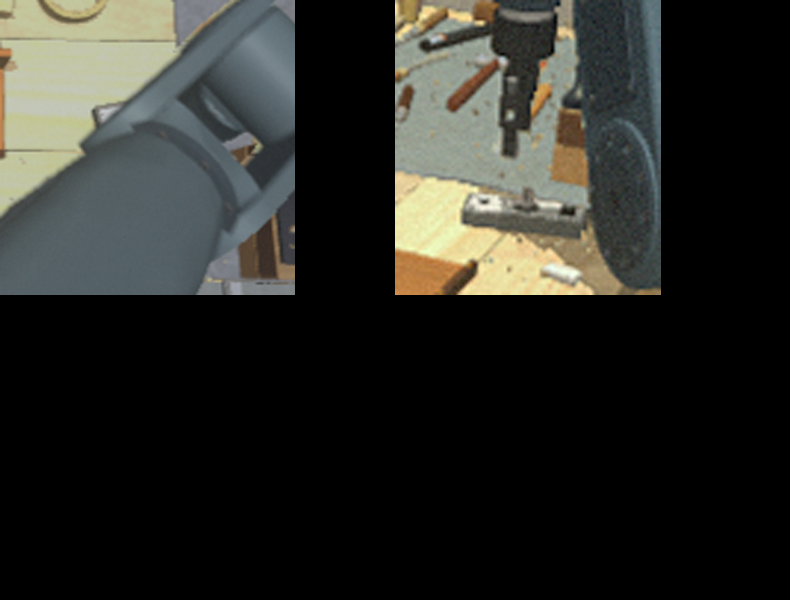

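Request:
move_arm --increments '[[[8.54, 1.4, -0.1, 0.7, 0, 0, -0.008], [8.54, 2.0, -0.1, 0.6, 0, 0, -0.008], [8.54, 2.0, 0, 0.3, 0, 0, -0.004], [8.54, 1.6, 0, 0, 0, 0, 0], [8.54, 0.6, 0, 0, 0, 0, 0]]]'

```text
time: 3.15
eef_pos: [481.4, -415.1, 15.7]
orientation: [-2.838, 1.566, 0.499]
wrist_force: [-0.6, 0.7, 0.9]
gripper_width: 0.998
```

```bash
python3 - <<'E'
from h import *
y=.207
plan([483,-414,0],tool([0,0,-1],[np.sin(y),-np.cos(y),0]))
snap("side","s3.png",(290,120,380,220),6)
E
```

```text
t 3.15 p [ 481.4 -415.1   15.7] tx [ 0.004  0.002 -1.   ] ty [ 0.194 -0.981 -0.001] F [-0.6  0.7  0.9] M [-0.06  0.05  0.01] g 0.998 j [-0.9   0.57  1.57  0.01  1.    0.47]
remaining d [  1.6   1.1 -15.7] tool d [15.7 -0.8 -1.7] w [-0.012 -0.004  0.001] rows 5
[0.31, -0.02, -0.03, -0.002, -0.001, 0.0]
[0.31, -0.02, -0.03, -0.002, -0.001, 0.0]
[0.31, -0.02, -0.03, -0.002, -0.001, 0.0]
[0.31, -0.02, -0.04, -0.002, -0.001, 0.0]
[0.31, -0.02, -0.04, -0.002, -0.001, 0.0]
```

View pics/s3.png

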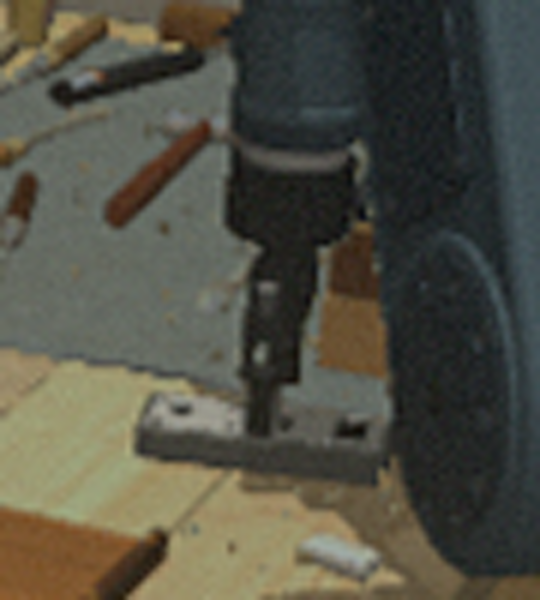

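Request:
move_arm --increments '[[[8.54, 0.8, 0, -0.1, -0.01, 0, 0], [8.54, 0.8, 0, -0.1, 0, 0, 0], [8.54, 0.1, 0, 0, 0, 0, 0], [5.0, 0, 0, 0, 0, 0, 0], [5.0, 0, 0, 0, 0, 0, 0]]]' --squeeze 60

```text
time: 3.62
eef_pos: [482.6, -418.2, 0.0]
orientation: [2.765, 1.565, -0.173]
wrist_force: [0.2, 0.1, 0.1]
gripper_width: 0.752
```

Request:
move_arm --increments '[[[5.0, 0, 0, 0, 0, 0, 0], [5.0, 0, 0, 0, 0, 0, 0], [5.0, 0, 0, 0, 0, 0, 0], [5.0, 0, 0, 0, 0, 0, 0], [5.0, 0, 0, 0, 0, 0, 0]]]'

```text
time: 4.03
eef_pos: [483.1, -417.9, 1.0]
orientation: [2.703, 1.564, -0.234]
wrist_force: [0.4, -1.1, -3.3]
gripper_width: 0.658
```

```bash
python3 - <<'E'
from h import *
st()
snap("side","s4.png",(290,120,380,220),6)
print([ (n,[(q["point"],round(q["confidence"],2)) for q in place_of("side",n)]) for n in ("pad_foot","control_pad","shaft_foot")])
E
```

```text
t 4.03 p [ 483.1 -417.9    1. ] tx [ 0.006 -0.001 -1.   ] ty [ 0.203 -0.979  0.003] F [ 0.4 -1.1 -3.3] M [ 0.   -0.01 -0.03] g 0.658 j [-0.9   0.59  1.56  0.    0.98  0.46]
[('pad_foot', []), ('control_pad', [([334.4, 196.0], 0.79)]), ('shaft_foot', [])]
```

View pics/s4.png

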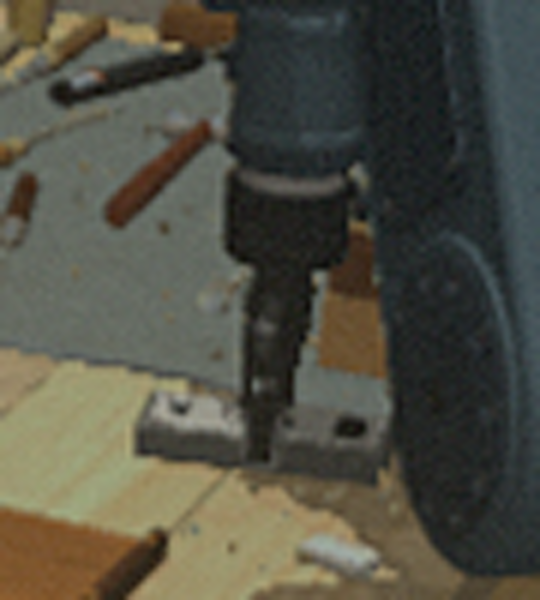

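Request:
move_arm --increments '[[[5.0, -1.5, 0, 0, 0, 0, 0], [5.0, -3, 0, 0, 0, 0, 0], [5.0, -3.5, 0, 0, 0, 0, 0], [5.0, -3.5, 0, 0, 0, 0, 0], [5.0, -3, 0, 0, 0, 0, 0]]]'

```text
time: 4.65
eef_pos: [477.5, -412.3, 144.0]
orientation: [-1.356, 1.555, 1.989]
wrist_force: [1.6, -0.7, -3.8]
gripper_width: 0.663
```

```bash
cat > tgt.py <<'E'
from h import *
rest=np.array([566.5,-201.5,0]);c,s_=np.cos(np.pi/6),.5
px=np.array([c,0,s_]);pz=np.array([-s_,0,c]);py=np.array([0,1.,0])
Rpad=tool(-pz,-py)
def padpose(dx,dz,dy=0): return rest+[-5,0,48]+px*dx+py*dy+pz*(1+dz)
E
python3 - <<'E'
from tgt import *
plan(padpose(5,50),Rpad)
snap("side","s5.png",(230,100,380,220),5)
E
```

```text
t 4.65 p [ 477.5 -412.3  144. ] tx [-0.006  0.014 -1.   ] ty [ 0.203 -0.979 -0.015] F [ 1.6 -0.7 -3.8] M [-0.05 -0.06 -0.06] g 0.663 j [-0.9   0.4   1.52  0.    1.24  0.46]
remaining d [ 62.8 210.8 -49.4] tool d [  52.  -192.9 -104.4] w [0.195 0.527 0.068] rows 6
[0.87, -3.22, -1.74, 0.033, 0.088, 0.011]
[0.97, -3.28, -1.55, 0.033, 0.088, 0.011]
[1.06, -3.34, -1.36, 0.033, 0.088, 0.011]
[1.14, -3.39, -1.15, 0.033, 0.088, 0.011]
[1.19, -3.44, -0.94, 0.033, 0.088, 0.011]
[1.22, -3.48, -0.72, 0.033, 0.088, 0.011]
```

View pics/s5.png

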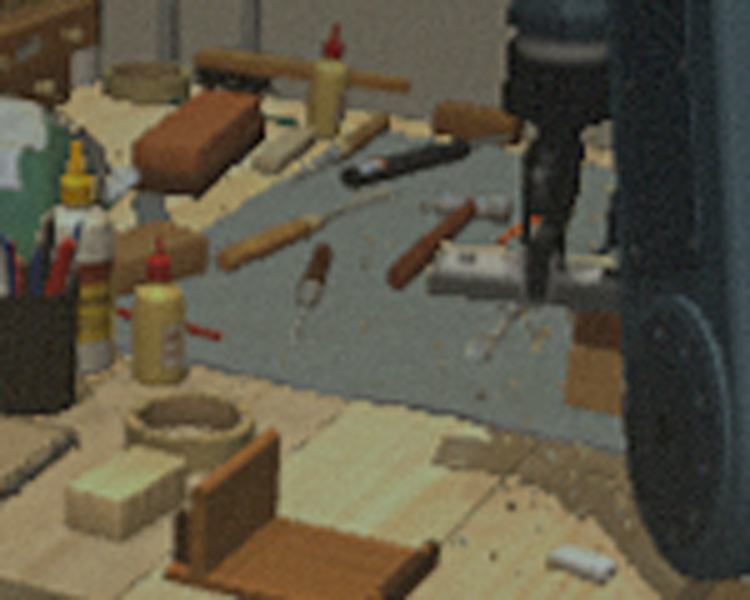

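Request:
move_arm --increments '[[[5.0, 0.2, -3.3, -1.6, 0.034, 0.09, 0.011], [5.0, 0.3, -3.4, -1.6, 0.034, 0.09, 0.011], [5.0, 0.6, -3.5, -1.4, 0.034, 0.09, 0.011], [5.0, 0.8, -3.5, -1.2, 0.034, 0.09, 0.011], [5.0, 1.0, -3.5, -1.0, 0.034, 0.09, 0.011]]]'

```text
time: 5.12
eef_pos: [538.0, -244.2, 146.2]
orientation: [3.076, 1.087, -0.046]
wrist_force: [1.4, 1.2, -4.3]
gripper_width: 0.667
```

```bash
python3 - <<'E'
from tgt import *
plan(padpose(5,40),Rpad)
E
```

```text
t 5.12 p [ 538.  -244.2  146.2] tx [ 0.465 -0.021 -0.885] ty [ 0.013 -0.999  0.031] F [ 1.4  1.2 -4.3] M [0.1  0.41 0.02] g 0.667 j [-0.81  0.07  2.    0.48  0.77  0.44]
remaining d [  7.3  42.7 -60.2] tool d [ 55.8 -44.5  20.4] w [ 0.026  0.04  -0.021] rows 5
[1.12, -0.89, 0.41, 0.005, 0.008, -0.004]
[1.12, -0.88, 0.42, 0.005, 0.008, -0.004]
[1.12, -0.88, 0.43, 0.005, 0.008, -0.004]
[1.12, -0.87, 0.45, 0.005, 0.008, -0.004]
[1.12, -0.86, 0.46, 0.005, 0.008, -0.004]
```

Request:
move_arm --increments '[[[5.0, 1.0, -1.1, 0.5, 0.006, 0.01, -0.005], [5.0, 1.2, -1.1, 0.5, 0.006, 0.01, -0.005], [5.0, 1.2, -1.0, 0.5, 0.006, 0.01, -0.005], [5.0, 1.2, -0.8, 0.5, 0.006, 0.01, -0.005], [5.0, 0.6, -0.4, 0.2, 0, 0, 0]]]'

```text
time: 5.53
eef_pos: [540.1, -188.3, 89.4]
orientation: [-3.137, 1.042, 0.012]
wrist_force: [-0.1, 0.6, -3.8]
gripper_width: 0.662
```

```bash
python3 - <<'E'
from tgt import *
plan(padpose(5,20),Rpad)
snap("side","s6.png",(230,100,380,220),5)
snap("top","t6.png",(290,150,440,290),5)
from mont import mont
mont(("s6","t6"),"m6")
E
```

```text
t 5.53 p [ 540.1 -188.3   89.4] tx [ 0.505  0.006 -0.863] ty [ 0.008 -1.    -0.002] F [-0.1  0.6 -3.8] M [-0.01  0.59 -0.  ] g 0.662 j [-0.75  0.12  2.11  0.65  0.61  0.33]
remaining d [ 15.2 -13.2 -20.7] tool d [25.5 13.3 -2.6] w [ 0.006 -0.005  0.006] rows 5
[0.51, 0.27, -0.05, 0.001, -0.001, 0.001]
[0.51, 0.27, -0.05, 0.001, -0.001, 0.001]
[0.51, 0.27, -0.05, 0.001, -0.001, 0.001]
[0.51, 0.26, -0.05, 0.001, -0.001, 0.001]
[0.51, 0.26, -0.06, 0.001, -0.001, 0.001]
```

View pics/m6.png

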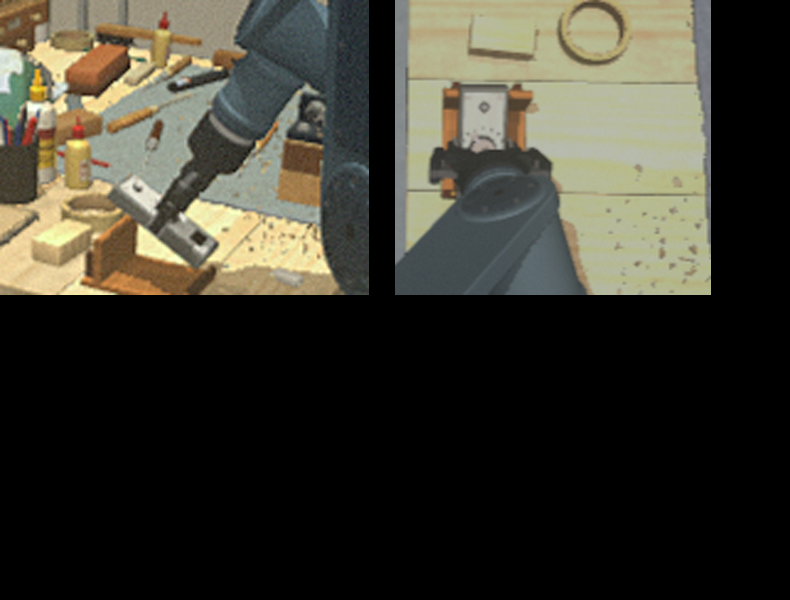

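Request:
move_arm --increments '[[[5.0, 0.3, 0.4, 0, 0, 0, 0], [5.0, 0.6, 0.5, 0, 0, 0, 0], [5.0, 0.6, 0.4, 0, 0, 0, 0], [5.0, 0.4, 0, 0, 0, 0, 0], [5.0, 0, 0, 0, 0, 0, 0]]]'

```text
time: 6.05
eef_pos: [554.6, -208.5, 77.1]
orientation: [3.13, 1.036, -0.003]
wrist_force: [-0.0, 0.4, -4.1]
gripper_width: 0.665
```

```bash
python3 - <<'E'
from tgt import *
plan(padpose(5,6),Rpad)
snap("top","t7.png",(300,170,380,250),7)
E
```

```text
t 6.05 p [ 554.6 -208.5   77.1] tx [ 0.509 -0.002 -0.86 ] ty [ 0.007 -1.     0.006] F [-0.   0.4 -4.1] M [0.02 0.56 0.05] g 0.665 j [-0.76  0.19  2.06  0.68  0.59  0.29]
remaining d [  7.8   7.  -20.5] tool d [21.6 -7.1  3.7] w [ 0.009 -0.011 -0.002] rows 5
[0.43, -0.14, 0.07, 0.002, -0.002, -0.0]
[0.43, -0.14, 0.07, 0.002, -0.002, -0.0]
[0.43, -0.14, 0.07, 0.002, -0.002, -0.0]
[0.43, -0.14, 0.07, 0.002, -0.002, -0.0]
[0.43, -0.14, 0.07, 0.002, -0.002, -0.0]
```

View pics/t7.png

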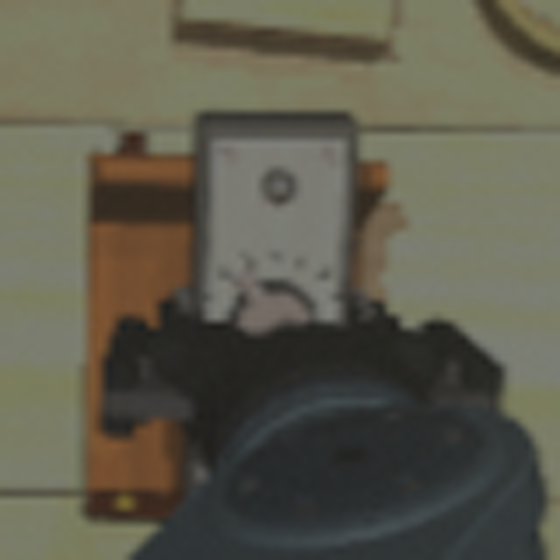

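```bash
python3 - <<'E'
from tgt import *
f=lambda x,y:(x/7+300-.5+.07,y/7+170-.43)
print("upright",[atz("top",f(x,157),70).round(1) for x in(93,388)])
zp=77.1-.866+37.5
print("pad end",[atz("top",f(x,y),zp+d).round(1) for x,y,d in((198,115,0),(357,115,0),(203,138,19),(352,138,19))])
print("board left/right bottom",[atz("top",f(x,500),18).round(1) for x in(88,)])
E
```

```text
upright [array([ 614.1, -143. ,   70. ]), array([ 615.9, -255.5,   70. ])]
pad end [array([ 618.2, -178.5,  113.7]), array([ 619.1, -236.7,  113.7]), array([ 603.9, -178.2,  132.7]), array([ 604.8, -231.5,  132.7])]
board left/right bottom [array([ 490. , -144.7,   18. ])]
```

Request:
move_arm --increments '[[[5.0, 0.3, -0.3, 0.1, 0, -0.005, 0], [5.0, 0.4, -0.2, 0.1, 0, -0.004, 0], [5.0, 0.3, 0, 0.1, 0, 0, 0], [5.0, 0.1, 0, 0, 0, 0, 0], [5.0, 0, 0, 0, 0, 0, 0]]]'

```text
time: 6.52
eef_pos: [557.8, -203.1, 65.1]
orientation: [3.13, 1.046, -0.003]
wrist_force: [0.5, 0.0, -3.5]
gripper_width: 0.664
```

```bash
python3 - <<'E'
from tgt import *
plan(padpose(5,0,.5),Rpad)
snap("side","s8.png",(250,150,350,235),7)
E
```

```text
t 6.52 p [ 557.8 -203.1   65.1] tx [ 0.501 -0.002 -0.866] ty [ 0.007 -1.     0.006] F [ 0.5  0.  -3.5] M [-0.03  0.54  0.03] g 0.664 j [-0.74  0.22  2.06  0.68  0.56  0.3 ]
remaining d [  7.5   2.1 -13.8] tool d [15.7 -2.2  0.4] w [ 0.009 -0.001 -0.002] rows 5
[0.31, -0.04, 0.01, 0.002, -0.0, -0.0]
[0.31, -0.04, 0.01, 0.002, -0.0, -0.0]
[0.31, -0.04, 0.01, 0.002, -0.0, -0.0]
[0.31, -0.04, 0.01, 0.002, -0.0, -0.0]
[0.31, -0.04, 0.01, 0.002, -0.0, -0.0]
```

View pics/s8.png

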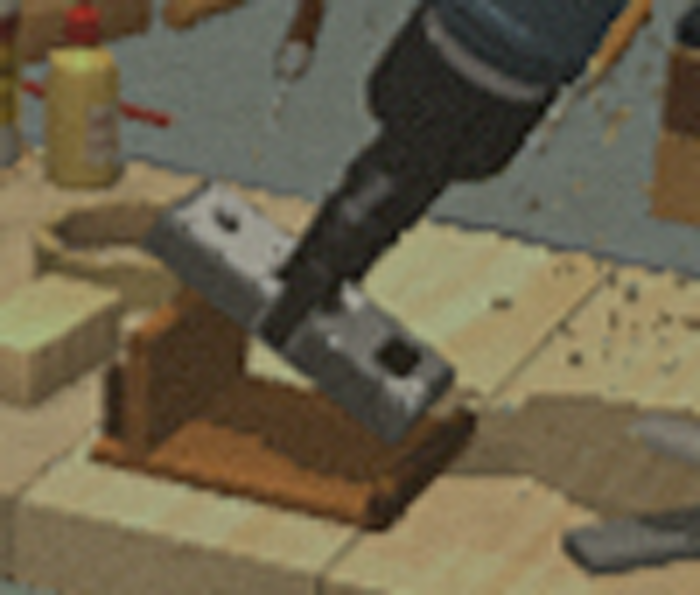

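Request:
move_arm --increments '[[[5.0, 0.2, -0.1, 0, 0.004, 0, 0], [5.0, 0.3, -0.1, 0, 0.003, 0, 0], [5.0, 0.3, 0, 0, 0, 0, 0], [5.0, 0.1, 0, 0, 0, 0, 0], [5.0, 0, 0, 0, 0, 0, 0]]]'

```text
time: 6.98
eef_pos: [562.8, -200.8, 56.9]
orientation: [3.137, 1.046, -0.004]
wrist_force: [0.7, 0.1, -3.7]
gripper_width: 0.664
```

```bash
python3 - <<'E'
from tgt import *
plan(padpose(5,0,.5),Rpad)
E
```

```text
t 6.98 p [ 562.8 -200.8   56.9] tx [ 0.501 -0.002 -0.865] ty [ 0.    -1.     0.002] F [ 0.7  0.1 -3.7] M [-0.02  0.56  0.04] g 0.664 j [-0.73  0.25  2.05  0.7   0.54  0.29]
remaining d [ 2.5 -0.2 -5.5] tool d [6.1 0.2 0.6] w [ 0.001 -0.001 -0.002] rows 5
[0.12, 0.0, 0.01, 0.0, -0.0, -0.0]
[0.12, 0.0, 0.01, 0.0, -0.0, -0.0]
[0.12, 0.0, 0.01, 0.0, -0.0, -0.0]
[0.12, 0.0, 0.01, 0.0, -0.0, -0.0]
[0.12, 0.0, 0.01, 0.0, -0.0, -0.0]
```

Request:
move_arm --increments '[[[5.0, 0.15, 0, 0, 0, 0, 0], [5.0, 0.15, 0, 0, 0, 0, 0], [5.0, 0.15, 0, 0, 0, 0, 0], [5.0, 0.1, 0, 0, 0, 0, 0], [5.0, 0, 0, 0, 0, 0, 0]]]'

```text
time: 7.4
eef_pos: [565.9, -201.0, 51.6]
orientation: [3.137, 1.046, -0.004]
wrist_force: [-0.3, -0.4, -4.3]
gripper_width: 0.661
```

```bash
python3 - <<'E'
from tgt import *
plan(padpose(0,0,.5),Rpad)
E
```

```text
t 7.4 p [ 565.9 -201.    51.6] tx [ 0.501 -0.002 -0.865] ty [ 0.    -1.     0.002] F [-0.3 -0.4 -4.3] M [-0.04  0.52  0.02] g 0.661 j [-0.72  0.26  2.05  0.71  0.53  0.29]
remaining d [-4.9  0.  -2.8] tool d [-0.1 -0.   5.7] w [ 0.001 -0.001 -0.002] rows 5
[-0.0, -0.0, 0.11, 0.0, -0.0, -0.0]
[-0.0, -0.0, 0.11, 0.0, -0.0, -0.0]
[-0.0, -0.0, 0.11, 0.0, -0.0, -0.0]
[-0.0, -0.0, 0.11, 0.0, -0.0, -0.0]
[-0.0, -0.0, 0.11, 0.0, -0.0, -0.0]
```

Request:
move_arm --increments '[[[5.0, 0.1, 0, 0, 0, 0, 0], [5.0, 0.1, 0, 0, 0, 0, 0], [5.0, 0.1, 0, 0, 0, 0, 0], [5.0, 0.0, 0, 0, 0, 0, 0], [5.0, 0, 0, 0, 0, 0, 0]]]'

```text
time: 7.82
eef_pos: [566.9, -201.1, 49.8]
orientation: [3.136, 1.045, -0.004]
wrist_force: [-3.8, 1.1, 0.3]
gripper_width: 0.662
```

```bash
python3 - <<'E'
from tgt import *
plan(padpose(0,0,.5),Rpad)
snap("side","s9.png",(250,150,350,235),7)
E
```

```text
t 7.82 p [ 566.9 -201.1   49.8] tx [ 0.502 -0.002 -0.865] ty [ 0.001 -1.     0.003] F [-3.8  1.1  0.3] M [0.06 0.58 0.04] g 0.662 j [-0.72  0.27  2.04  0.71  0.53  0.28]
remaining d [-5.9  0.1 -1. ] tool d [-2.1 -0.1  5.6] w [ 0.002 -0.002 -0.002] rows 5
[-0.04, -0.0, 0.11, 0.0, -0.0, -0.0]
[-0.04, -0.0, 0.11, 0.0, -0.0, -0.0]
[-0.04, -0.0, 0.11, 0.0, -0.0, -0.0]
[-0.04, -0.0, 0.11, 0.0, -0.0, -0.0]
[-0.04, -0.0, 0.11, 0.0, -0.0, -0.0]
```

View pics/s9.png

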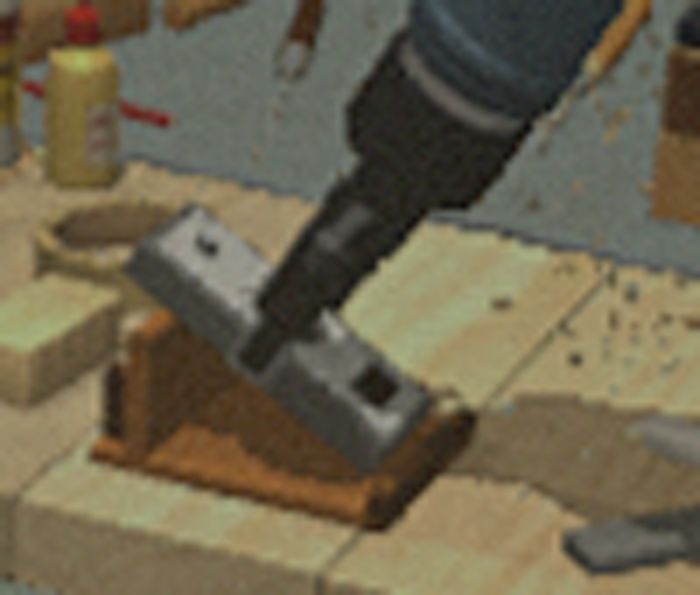

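Request:
move_arm --increments '[[[5.0, 0, 0, 0.1, 0, 0, 0], [5.0, 0, 0, 0.15, 0, 0, 0], [5.0, 0, 0, 0.15, 0, 0, 0], [5.0, 0.0, 0, 0.1, 0, 0, 0], [5.0, 0, 0, 0, 0, 0, 0]]]'

```text
time: 8.28
eef_pos: [562.8, -201.7, 47.7]
orientation: [3.134, 1.044, -0.006]
wrist_force: [-0.5, -0.1, -0.8]
gripper_width: 0.662
```

```bash
python3 - <<'E'
from tgt import *
plan(padpose(0,0,.5),Rpad)
E
```

```text
t 8.28 p [ 562.8 -201.7   47.7] tx [ 0.503 -0.003 -0.864] ty [ 0.    -1.     0.004] F [-0.5 -0.1 -0.8] M [0.05 0.39 0.02] g 0.662 j [-0.73  0.27  2.05  0.72  0.53  0.26]
remaining d [-1.8  0.7  1.2] tool d [-1.9 -0.7  1. ] w [ 0.002 -0.003 -0.003] rows 5
[-0.04, -0.01, 0.02, 0.0, -0.001, -0.001]
[-0.04, -0.01, 0.02, 0.0, -0.001, -0.001]
[-0.04, -0.01, 0.02, 0.0, -0.001, -0.001]
[-0.04, -0.01, 0.02, 0.0, -0.001, -0.001]
[-0.04, -0.01, 0.02, 0.0, -0.001, -0.001]
```

Request:
move_arm --increments '[[[5.0, 0, 0, 0.15, 0, 0, 0], [5.0, 0, 0, 0.2, 0, 0, 0], [5.0, 0, 0, 0.2, 0, 0, 0], [5.0, 0.0, 0, 0.2, 0, 0, 0], [5.0, 0, 0, 0.2, 0, 0, 0]]]'

```text
time: 8.7
eef_pos: [560.5, -202.8, 48.4]
orientation: [3.136, 1.032, -0.008]
wrist_force: [7.7, 3.2, -0.2]
gripper_width: 0.664
```

```bash
python3 - <<'E'
from tgt import *
plan(padpose(0,0,.5),Rpad)
snap("side","s10.png",(250,150,350,235),7)
E
```

```text
t 8.7 p [ 560.5 -202.8   48.4] tx [ 0.513 -0.004 -0.858] ty [-0.003 -1.     0.003] F [ 7.7  3.2 -0.2] M [ 0.62 -0.88 -0.03] g 0.664 j [-0.74  0.26  2.06  0.76  0.52  0.23]
remaining d [0.5 1.8 0.5] tool d [-0.1 -1.8 -0.7] w [-0.001 -0.016 -0.004] rows 5
[-0.0, -0.04, -0.01, -0.0, -0.003, -0.001]
[-0.0, -0.04, -0.01, -0.0, -0.003, -0.001]
[-0.0, -0.04, -0.01, -0.0, -0.003, -0.001]
[-0.0, -0.04, -0.01, -0.0, -0.003, -0.001]
[-0.0, -0.04, -0.01, -0.0, -0.003, -0.001]
```

View pics/s10.png

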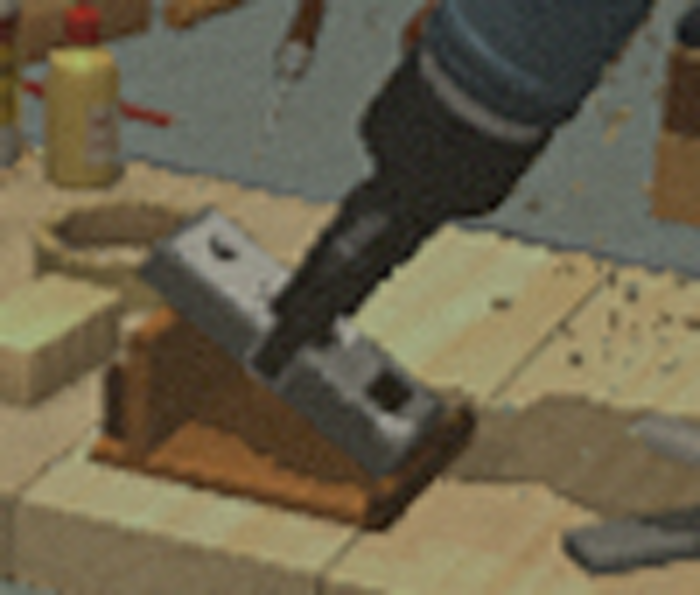

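Request:
move_arm --increments '[[[5.0, -0.1, -0.1, -0.1, 0, -0.006, 0], [5.0, 0, -0.1, 0, 0, -0.006, -0.003], [5.0, 0, -0.1, 0, 0, -0.003, 0], [5.0, 0.1, 0, 0.1, 0, 0, 0], [5.0, 0, 0, 0.05, 0, 0, 0]]]'

```text
time: 9.17
eef_pos: [560.5, -199.7, 48.6]
orientation: [3.14, 1.047, -0.003]
wrist_force: [3.9, 0.6, -1.2]
gripper_width: 0.662
```

```bash
python3 - <<'E'
from tgt import *
plan(padpose(0,0,.5),Rpad)
snap("top","t11.png",(300,170,380,250),7)
E
```

```text
t 9.17 p [ 560.5 -199.7   48.6] tx [ 0.501 -0.001 -0.866] ty [-0.002 -1.     0.001] F [ 3.9  0.6 -1.2] M [ 0.26 -0.1  -0.05] g 0.662 j [-0.73  0.26  2.06  0.72  0.53  0.27]
remaining d [ 0.5 -1.3  0.3] tool d [-0.   1.3 -0.6] w [-0.001 -0.001 -0.001] rows 5
[-0.0, 0.03, -0.01, -0.0, -0.0, -0.0]
[-0.0, 0.03, -0.01, -0.0, -0.0, -0.0]
[-0.0, 0.03, -0.01, -0.0, -0.0, -0.0]
[-0.0, 0.03, -0.01, -0.0, -0.0, -0.0]
[-0.0, 0.03, -0.01, -0.0, -0.0, -0.0]
```

View pics/t11.png

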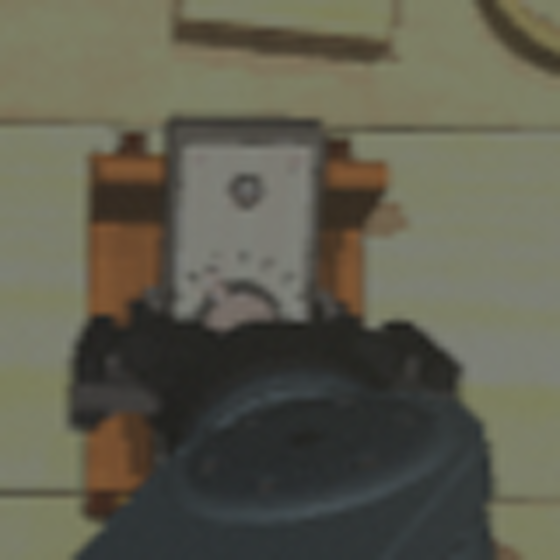

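Request:
move_arm --increments '[[[7.0, 0, 0, 0, 0, 0, 0], [7.0, 0, 0, 0, 0, 0, 0], [7.6, 0, 0, 0, 0, 0, 0], [7.6, 0, 0, 0, 0, 0, 0], [7.6, 0, 0, 0, 0, 0, 0]]]'

```text
time: 9.63
eef_pos: [560.4, -200.6, 48.9]
orientation: [3.137, 1.046, -0.006]
wrist_force: [0.3, 0.1, 0.0]
gripper_width: 0.893
```

```bash
python3 - <<'E'
from tgt import *
st()
snap("side","s12.png",(250,150,350,235),7)
E
```

```text
t 9.63 p [ 560.4 -200.6   48.9] tx [ 0.501 -0.003 -0.865] ty [-0.002 -1.     0.002] F [0.3 0.1 0. ] M [ 0.05  0.23 -0.03] g 0.893 j [-0.73  0.26  2.06  0.72  0.53  0.27]
```

View pics/s12.png

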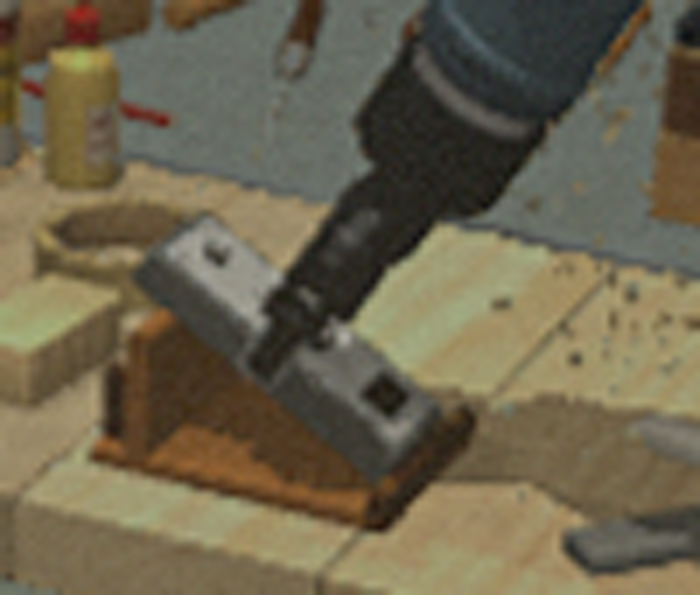

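Request:
move_arm --increments '[[[8.0, -0.8, 0, 0, 0, 0, 0], [8.0, -1.6, 0, 0, 0, 0, 0], [8.0, -2.5, 0, 0, 0, 0, 0], [8.0, -3, 0, 0, 0, 0, 0], [8.0, -3, 0, 0, 0, 0, 0]]]'

```text
time: 10.1
eef_pos: [501.1, -197.4, 140.9]
orientation: [-3.13, 1.057, 0.009]
wrist_force: [0.5, 0.2, 0.1]
gripper_width: 0.937
```

```bash
python3 - <<'E'
from tgt import *
st()
snap("side","s13.png",(250,150,350,235),7)
E
```

```text
t 10.1 p [ 501.1 -197.4  140.9] tx [ 0.492  0.005 -0.871] ty [-0.001 -1.    -0.006] F [0.5 0.2 0.1] M [-0.03  0.22  0.04] g 0.937 j [-0.82 -0.05  2.15  0.56  0.76  0.4 ]
```

View pics/s13.png

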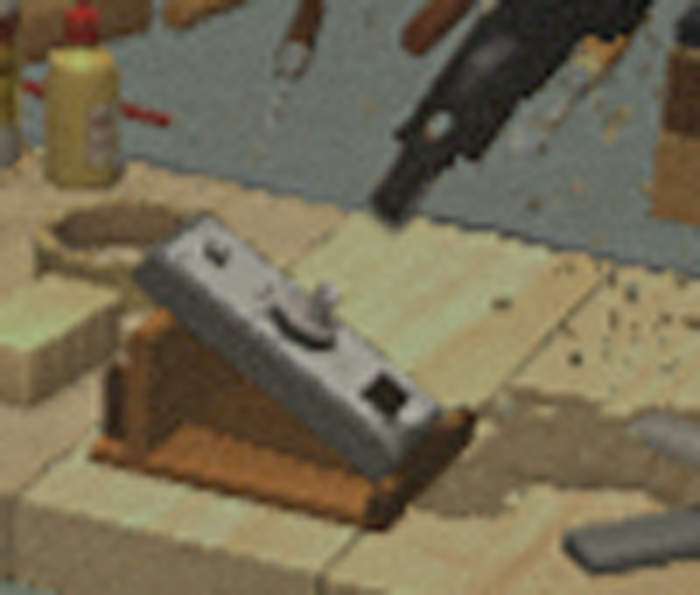

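```bash
python3 - <<'E'
from tgt import *
f=.35
plan([427,278,150],tool([0,0,-1],[np.sin(f),-np.cos(f),0]))
E
```

```text
t 10.15 p [ 501.8 -199.   146.4] tx [ 0.496  0.    -0.868] ty [-0. -1. -0.] F [ 4.2 -0.2  2.8] M [-0.05  0.08  0.02] g 0.933 j [-0.83 -0.06  2.15  0.55  0.77  0.4 ]
remaining d [-74.8 477.    3.6] tool d [ -40.2 -477.    63.3] w [-0.342 -0.514 -0.091] rows 12
[-0.34, -3.97, 0.53, -0.029, -0.043, -0.008]
[-0.28, -3.99, 0.43, -0.029, -0.043, -0.008]
[-0.24, -4.0, 0.32, -0.029, -0.043, -0.008]
[-0.2, -4.01, 0.22, -0.029, -0.043, -0.008]
[-0.16, -4.02, 0.11, -0.029, -0.043, -0.008]
[-0.13, -4.02, 0.0, -0.029, -0.043, -0.008]
[-0.1, -4.02, -0.11, -0.029, -0.043, -0.008]
[-0.07, -4.02, -0.22, -0.029, -0.043, -0.008]
[-0.06, -4.01, -0.33, -0.029, -0.043, -0.008]
[-0.04, -4.0, -0.44, -0.029, -0.043, -0.008]
[-0.03, -3.99, -0.55, -0.029, -0.043, -0.008]
[-0.03, -3.97, -0.67, -0.029, -0.043, -0.008]
```

Request:
move_arm --increments '[[[8.0, -0.8, -3.9, 0.2, -0.03, -0.043, -0.01], [8.0, -0.8, -4.0, 0.2, -0.03, -0.043, -0.01], [8.0, -0.6, -4.0, 0.1, -0.03, -0.043, -0.01], [8.0, -0.5, -4.0, 0, -0.03, -0.043, -0.01], [8.0, -0.3, -4.0, 0, -0.03, -0.043, -0.01]]]'

```text
time: 10.57
eef_pos: [471.1, -7.2, 176.5]
orientation: [3.046, 1.266, 0.048]
wrist_force: [1.2, -0.3, 0.4]
gripper_width: 0.94
```

Request:
move_arm --increments '[[[6.0, -0.2, -4.0, 0, -0.03, -0.043, -0.01], [6.0, -0.1, -4.0, -0.1, -0.03, -0.043, -0.01], [6.0, 0, -4.0, -0.3, -0.03, -0.043, -0.01], [6.0, 0, -4.0, -0.4, -0.03, -0.043, -0.01], [6.0, 0, -3.0, -0.5, -0.03, -0.043, -0.01]]]'

```text
time: 10.98
eef_pos: [441.9, 189.8, 182.6]
orientation: [2.942, 1.485, 0.1]
wrist_force: [0.3, -0.4, -1.2]
gripper_width: 0.703
```

```bash
python3 - <<'E'
from tgt import *
f=.35
plan([427,278,110],tool([0,0,-1],[np.sin(f),-np.cos(f),0]))
E
```

```text
t 10.98 p [441.9 189.8 182.6] tx [ 0.086  0.009 -0.996] ty [ 0.294 -0.956  0.017] F [ 0.3 -0.4 -1.2] M [ 0.01 -0.02 -0.  ] g 0.703 j [ 0.16 -0.04  1.95 -0.01  1.15  1.44]
remaining d [-14.9  88.2 -72.6] tool d [ 71.8 -89.9  -5.7] w [-0.05  -0.084 -0.019] rows 5
[1.44, -1.8, -0.11, -0.01, -0.017, -0.004]
[1.44, -1.79, -0.16, -0.01, -0.017, -0.004]
[1.45, -1.78, -0.2, -0.01, -0.017, -0.004]
[1.45, -1.78, -0.24, -0.01, -0.017, -0.004]
[1.45, -1.77, -0.28, -0.01, -0.017, -0.004]
```

Request:
move_arm --increments '[[[6.0, 0.3, -0.5, 0, -0.01, -0.02, -0.004], [6.0, 0, 0, 0, -0.01, -0.02, -0.004], [6.0, 0, 0, 0, -0.01, -0.02, -0.004], [6.0, 0, 0, 0, -0.01, -0.02, 0], [6.0, 0, 0, 0, 0, 0, 0]]]'

```text
time: 11.4
eef_pos: [439.6, 198.1, 181.1]
orientation: [1.323, 1.564, -1.469]
wrist_force: [0.3, 0.1, 0.3]
gripper_width: 0.707
```

```bash
python3 - <<'E'
from tgt import *
import pickle
f=.35
plan([427,278,110],tool([0,0,-1],[np.sin(f),-np.cos(f),0]))
for i in range(3):
    for c in("top","side"):
        im=read_camera(c);pickle.dump(im,open(f"k_{c}{i}.pkl","wb"))
    if i==0:
        for c,n,z in(("top","knob",0),("top","knob_nib",17),("side","knob",0),("side","knob_nib",17)):
            print(n,c,[(q["point"],round(q["confidence"],2),atz(c,q["point"],z).round(1)) for q in place_of(c,n)[:2]])
A={c:np.mean([pickle.load(open(f"k_{c}{i}.pkl","rb")).astype(float) for i in range(3)],0)[:,:,::-1] for c in("top","side")}
def crop(im,b,k,g,n): 
    cv2.imwrite(f"pics/{n}.png",np.clip(cv2.resize(im[b[1]:b[3],b[0]:b[2]],None,fx=k,fy=k,interpolation=cv2.INTER_CUBIC)*g,0,255).astype(np.uint8))
crop(A["top"],(145,245,177,273),12,2.5,"ka");crop(A["side"],(240,278,276,310),12,2.5,"kb")
crop(A["top"],(310,185,360,240),8,1.5,"kc");crop(A["side"],(265,170,325,225),8,1.2,"kd")
from mont import mont
mont(("ka","kb","kc","kd"),"m14",g=1)
E
```

```text
t 11.4 p [439.6 198.1 181.1] tx [ 0.001 -0.007 -1.   ] ty [ 0.343 -0.939  0.007] F [0.3 0.1 0.3] M [-0.01 -0.    0.01] g 0.707 j [ 0.18  0.03  1.88 -0.01  1.23  1.41]
remaining d [-12.6  79.9 -71.1] tool d [ 70.5 -79.8 -15.6] w [-0.     0.002 -0.007] rows 5
[1.41, -1.6, -0.31, -0.0, 0.0, -0.001]
[1.41, -1.59, -0.31, -0.0, 0.0, -0.001]
[1.41, -1.59, -0.31, -0.0, 0.0, -0.001]
[1.42, -1.59, -0.31, -0.0, 0.0, -0.001]
[1.42, -1.59, -0.31, -0.0, 0.0, -0.001]
knob top [([160.7, 260.6], 0.56, array([431.3, 270.5,   0. ]))]
knob_nib top [([334.7, 193.7], 0.51, array([ 625.2, -207.9,   17. ])), ([155.6, 254.9], 0.45, array([444.9, 280.3,  17. ]))]
knob side [([255.7, 305.0], 0.83, array([429.5, 283. ,   0. ]))]
knob_nib side [([247.3, 293.0], 0.63, array([459.2, 270.8,  17. ])), ([345.1, 227.8], 0.59, array([ 358.3, -166.9,   17. ]))]
```

View pics/m14.png

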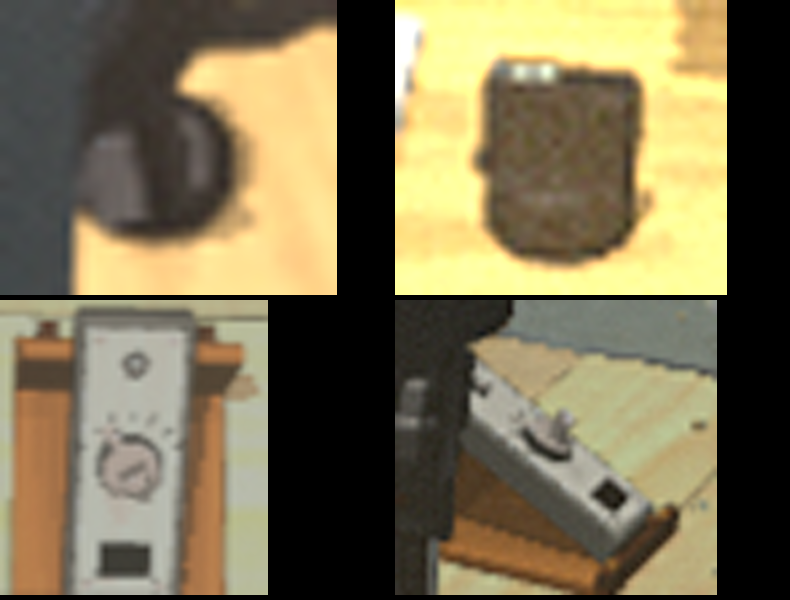

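```bash
python3 - <<'E'
import cv2,numpy as np
a=cv2.imread("pics/tk.png").astype(float)[100:450,100:450];a=cv2.resize(a,None,fx=1.6,fy=1.6)
cv2.imwrite("pics/tk2.png",np.clip(a*3.5,0,255).astype(np.uint8))
E
```

```text
(no output)
```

View pics/tk2.png

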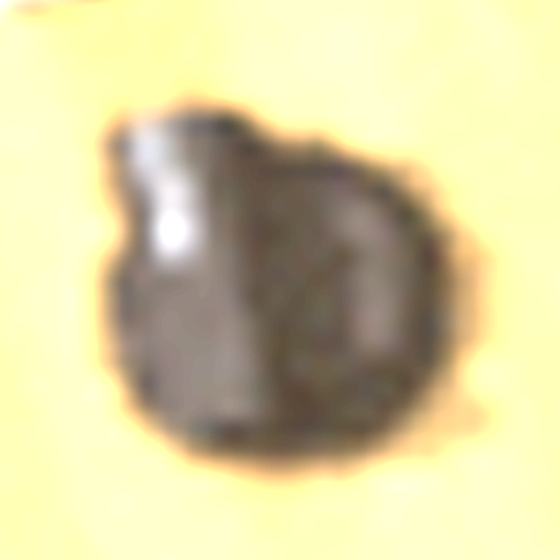

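```bash
python3 - <<'E'
from tgt import *
import pickle
A=np.mean([pickle.load(open(f"k_top{i}.pkl","rb")).astype(float) for i in range(3)],0)[:,:,::-1]
o=np.array([561,-200.2,47.5])
def rect(h,k=6,r=45):
    xs=np.arange(-r,r,1/k);m=np.zeros((len(xs),len(xs),2),np.float32)
    C=camera_info("top");T=C["cam_to_world"];K=C["K"]
    X,Y=np.meshgrid(xs[::-1],xs[::-1],indexing="ij") # rows: pad x up; cols: pad y left
    P=o+X[...,None]*px+Y[...,None]*py+h*pz
    q=(P-T[:3,3])@T[:3,:3]@K.T;m=(q[...,:2]/q[...,2:]).astype(np.float32)
    return cv2.remap(A.astype(np.float32),m[...,0],m[...,1],cv2.INTER_CUBIC)
a=rect(31);a=np.clip((a-70)*3.2,0,255).astype(np.uint8)
h=a.shape[0]//2;cv2.line(a,(h-6,h),(h+6,h),(0,255,0),1);cv2.line(a,(h,h-6),(h,h+6),(0,255,0),1)
cv2.imwrite("pics/rect.png",a)
E
```

```text
(no output)
```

View pics/rect.png

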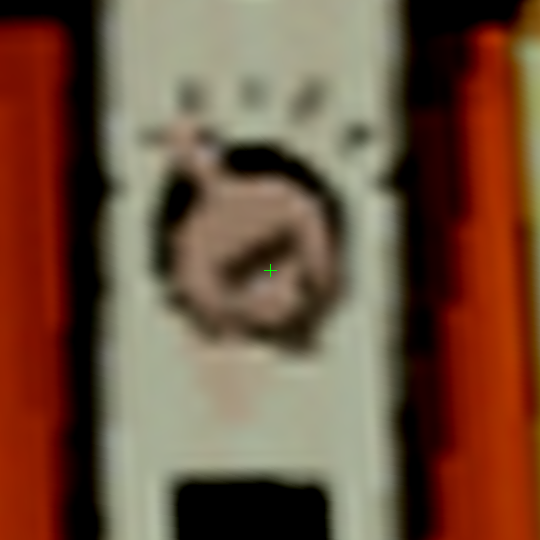

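```bash
python3 - <<'E'
from tgt import *
f=.2
plan([428,279,70],tool([0,0,-1],[np.sin(f),-np.cos(f),0]))
E
```

```text
t 11.9 p [439.  199.2 181.1] tx [ 0.002 -0.006 -1.   ] ty [ 0.344 -0.939  0.007] F [-0.5  0.1 -0.5] M [-0.09  0.02 -0.06] g 0.7 j [ 0.18  0.02  1.88 -0.01  1.23  1.41]
remaining d [ -11.    79.8 -111.1] tool d [110.5 -79.4 -17.1] w [ 0.151 -0.    -0.007] rows 5
[2.21, -1.59, -0.34, 0.03, -0.0, -0.001]
[2.21, -1.6, -0.29, 0.03, -0.0, -0.001]
[2.22, -1.6, -0.25, 0.03, -0.0, -0.001]
[2.22, -1.6, -0.2, 0.03, -0.0, -0.001]
[2.22, -1.61, -0.15, 0.03, -0.0, -0.001]
```

Request:
move_arm --increments '[[[5.0, 1.8, -1.8, -0.3, 0.03, 0, 0], [5.0, 2.2, -1.8, -0.3, 0.03, 0, 0], [5.0, 2.2, -1.7, -0.3, 0.03, 0, 0], [5.0, 2.0, -1.2, -0.2, 0.03, 0, 0], [5.0, 0.6, -0.3, 0, 0.02, 0, 0]]]'

```text
time: 12.32
eef_pos: [433.1, 269.2, 93.4]
orientation: [2.614, 1.558, -0.326]
wrist_force: [-0.7, -1.4, -1.0]
gripper_width: 0.586
```

```bash
python3 - <<'E'
from tgt import *
f=.2
plan([428,279,23],tool([0,0,-1],[np.sin(f),-np.cos(f),0]))
snap("side","s15.png",(215,235,295,320),7)
E
```

```text
t 12.32 p [433.1 269.2  93.4] tx [ 0.013 -0.004 -1.   ] ty [ 0.2   -0.98   0.007] F [-0.7 -1.4 -1. ] M [-0.05 -0.01  0.03] g 0.586 j [ 0.33  0.21  1.89 -0.01  1.04  1.7 ]
remaining d [ -5.1   9.8 -70.4] tool d [ 70.3 -11.1   3.8] w [ 0.002 -0.011 -0.007] rows 5
[1.41, -0.22, 0.08, 0.0, -0.002, -0.001]
[1.41, -0.22, 0.07, 0.0, -0.002, -0.001]
[1.41, -0.22, 0.07, 0.0, -0.002, -0.001]
[1.41, -0.22, 0.07, 0.0, -0.002, -0.001]
[1.41, -0.21, 0.06, 0.0, -0.002, -0.001]
```

View pics/s15.png

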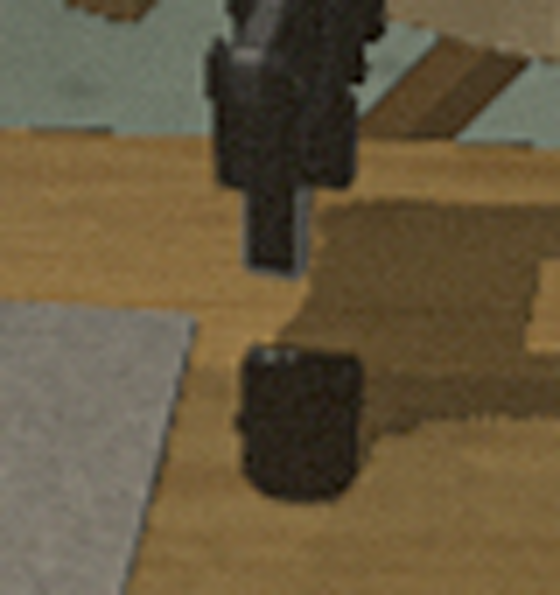

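```bash
python3 - <<'E'
from tgt import *
s,R=st();p=s["eef_pos"]
for w in(25,30,35):
  print(w,proj("side",p-R[:,1]*w+R[:,0]*-7))
print("obs",275/7+215,270/7+235)
for P in([428,279,46],[428,279,0],[426,279,46]): print(proj("side",P))
print("obs knob top",302/7+215,350/7+235,"bottom",300/7+215,495/7+235)
E
```

```text
t 12.37 p [432.6 269.   93.1] tx [ 0.011 -0.005 -1.   ] ty [ 0.2   -0.98   0.007] F [-1.4  0.2 -0.5] M [ 0.05  0.07 -0.04] g 0.582 j [ 0.33  0.21  1.89 -0.01  1.04  1.7 ]
25 [254.68031769 271.98996157]
30 [254.05245201 273.16327484]
35 [253.41964332 274.34582528]
obs 254.28571428571428 273.57142857142856
[257.24597807 288.29685215]
[257.05106645 304.27073609]
[257.99800607 288.52887374]
obs knob top 258.14285714285717 285.0 bottom 257.85714285714283 305.7142857142857
```

Request:
move_arm --increments '[[[5.0, 1.2, -0.3, 0.2, 0, -0.005, 0], [5.0, 1.6, -0.3, 0.2, 0, -0.005, 0], [5.0, 1.6, -0.2, 0.1, 0, 0, 0], [5.0, 1.4, -0.1, 0, 0, 0, 0], [5.0, 0.3, 0, 0, 0, 0, 0]]]'

```text
time: 12.78
eef_pos: [428.1, 277.7, 32.4]
orientation: [2.161, 1.563, -0.775]
wrist_force: [0.1, -0.5, -0.3]
gripper_width: 0.588
```

```bash
python3 - <<'E'
from tgt import *
f=.2
plan([426,278,23],tool([0,0,-1],[np.sin(f),-np.cos(f),0]))
E
```

```text
t 12.78 p [428.1 277.7  32.4] tx [ 0.006 -0.006 -1.   ] ty [ 0.204 -0.979  0.007] F [ 0.1 -0.5 -0.3] M [0.02 0.06 0.01] g 0.588 j [ 0.35  0.32  1.9  -0.01  0.92  1.72]
remaining d [-2.1  0.3 -9.4] tool d [ 9.4 -0.8  2. ] w [ 0.006 -0.005 -0.007] rows 5
[0.19, -0.02, 0.04, 0.001, -0.001, -0.001]
[0.19, -0.02, 0.04, 0.001, -0.001, -0.001]
[0.19, -0.02, 0.04, 0.001, -0.001, -0.001]
[0.19, -0.01, 0.04, 0.001, -0.001, -0.001]
[0.19, -0.01, 0.04, 0.001, -0.001, -0.001]
```

Request:
move_arm --increments '[[[5.0, 0.3, 0, 0.1, 0, 0, -0.003], [5.0, 0.3, 0, 0.1, 0, 0, -0.003], [5.0, 0.2, 0, 0, 0, 0, 0], [5.0, 0.1, 0, 0, 0, 0, 0], [2.5, 0, 0, 0, 0, 0, 0]]]' --squeeze 30

```text
time: 13.2
eef_pos: [427.8, 277.0, 25.2]
orientation: [-3.122, 1.563, 0.226]
wrist_force: [-0.4, -0.2, 0.7]
gripper_width: 0.46
```

Request:
move_arm --increments '[[[1.0, 0, 0, 0, 0, 0, 0], [0.8, 0, 0, 0, 0, 0, 0], [0.8, 0, 0, 0, 0, 0, 0], [0.8, 0, 0, 0, 0, 0, 0], [0.8, 0, 0, 0, 0, 0, 0]]]'

```text
time: 13.62
eef_pos: [429.2, 277.4, 26.9]
orientation: [-3.095, 1.56, 0.253]
wrist_force: [-0.5, 0.8, -1.1]
gripper_width: 0.155
```

```bash
python3 - <<'E'
from tgt import *
st()
snap("side","s16.png",(215,235,295,320),7)
E
```

```text
t 13.62 p [429.2 277.4  26.9] tx [ 0.01   0.003 -1.   ] ty [ 0.205 -0.979 -0.   ] F [-0.5  0.8 -1.1] M [-0.07  0.03  0.05] g 0.155 j [ 0.34  0.32  1.91 -0.    0.9   1.71]
```

View pics/s16.png

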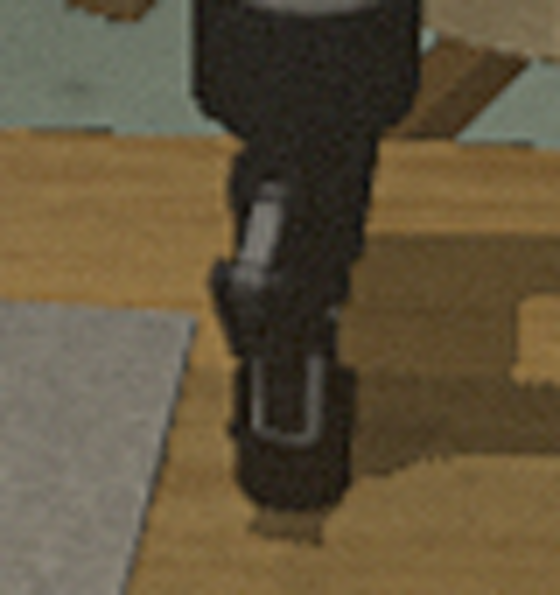

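Request:
move_arm --increments '[[[0.8, 0, 0, 0, 0, 0, 0], [0.8, -0.3, 0, 0, 0, 0, 0], [0.8, -1.5, 0, 0, 0, 0, 0], [0.8, -2.5, 0, 0, 0, 0, 0], [0.8, -2.5, 0, 0, 0, 0, 0]]]' --squeeze 100

```text
time: 14.08
eef_pos: [423.6, 275.3, 91.3]
orientation: [0.445, 1.568, -2.491]
wrist_force: [1.1, -0.2, 0.4]
gripper_width: 0.139
```

```bash
python3 - <<'E'
from tgt import *
s,R=st()
im=[read_camera("side").astype(float) for _ in range(2)]
im=np.mean(im,0)[:,:,::-1];b=(215,190,295,290)
cv2.imwrite("pics/s17.png",np.clip(cv2.resize(im[b[1]:b[3],b[0]:b[2]],None,fx=6,fy=6,interpolation=cv2.INTER_CUBIC)*2,0,255))
s,R=st();p=s["eef_pos"]
for h in(-26,-6,0,20): print(h,(proj("side",p-R[:,0]*h)-[215,190]+.4)*6)
E
```

```text
t 14.08 p [423.6 275.3  91.3] tx [-0.002 -0.002 -1.   ] ty [ 0.205 -0.979  0.001] F [ 1.1 -0.2  0.4] M [ 0.03 -0.01  0.01] g 0.139 j [ 0.34  0.21  1.89 -0.    1.05  1.71]
t 14.18 p [427.2 276.7  95.1] tx [ 0.007  0.001 -1.   ] ty [ 0.205 -0.979  0.   ] F [ 0.4 -0.5  0.3] M [ 0.04 -0.   -0.  ] g 0.135 j [ 0.34  0.2   1.89 -0.    1.05  1.71]
-26 [260.50798736 540.31238005]
-6 [261.4012779 496.9837138]
0 [261.67187743 483.85840238]
20 [262.58273503 439.67765297][ WARN:0@7.249] global loadsave.cpp:1063 imwrite_ Unsupported depth image for selected encoder is fallbacked to CV_8U.
```

View pics/s17.png

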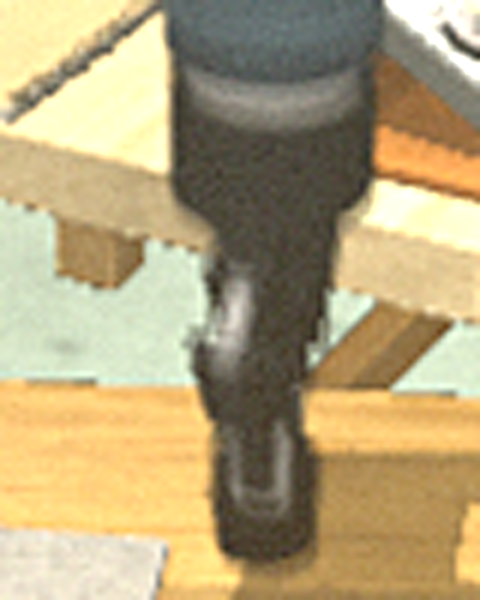

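```bash
cat >> tgt.py <<'E'
a=.565;HK=27
O=np.array([560.5,-200,48.6])-pz+1.2*px
kx=px*np.cos(a)+py*np.sin(a);ky=-px*np.sin(a)+py*np.cos(a)
Rk=tool(-pz,-ky)
def kpose(d,ex=0,ey=0): return O+(d+HK)*pz+ex*px+ey*py
def rel():
    s,R=st();v=s["eef_pos"]-O;print("d",round(v@pz-HK,2),"ex",round(v@px,2),"ey",round(v@py,2),"rotvec err(tool)",Rn.from_matrix(R.T@Rk).as_rotvec().round(3),"F along pz",round(s["wrist_force"]@pz,1),"px",round(s["wrist_force"]@px,1),"py",round(s["wrist_force"]@py,1))
E
python3 - <<'E'
from tgt import *
plan(kpose(110),Rk)
E
```

```text
t 14.18 p [427.2 276.7  95.1] tx [ 0.007  0.001 -1.   ] ty [ 0.205 -0.979  0.   ] F [ 0.4 -0.5  0.3] M [ 0.04 -0.   -0.  ] g 0.135 j [ 0.34  0.2   1.89 -0.    1.05  1.71]
remaining d [  66.3 -476.7   71.8] tool d [-72.  480.2  32.2] w [-0.351  0.481  0.197] rows 12
[-0.6, 4.0, 0.27, -0.029, 0.04, 0.016]
[-0.55, 4.0, 0.36, -0.029, 0.04, 0.016]
[-0.5, 4.0, 0.46, -0.029, 0.04, 0.016]
[-0.45, 3.99, 0.56, -0.029, 0.04, 0.016]
[-0.41, 3.98, 0.66, -0.029, 0.04, 0.016]
[-0.38, 3.97, 0.76, -0.029, 0.04, 0.016]
[-0.34, 3.95, 0.86, -0.029, 0.04, 0.016]
[-0.31, 3.93, 0.96, -0.029, 0.04, 0.016]
[-0.29, 3.9, 1.06, -0.029, 0.04, 0.016]
[-0.27, 3.88, 1.16, -0.029, 0.04, 0.016]
[-0.26, 3.84, 1.27, -0.029, 0.04, 0.016]
[-0.25, 3.81, 1.37, -0.029, 0.04, 0.016]
```

Lift first while crossing, arriving high.

Request:
move_arm --increments '[[[0.8, -2.5, 1.5, 0.2, -0.02, 0.03, 0.01], [0.8, -3.0, 2.5, 0.3, -0.03, 0.04, 0.016], [0.8, -1.5, 3.7, 0.4, -0.03, 0.04, 0.016], [0.8, -1.0, 3.8, 0.5, -0.03, 0.04, 0.016], [0.8, -0.6, 3.8, 0.6, -0.03, 0.04, 0.016]]]'

```text
time: 14.6
eef_pos: [442.9, 124.1, 183.5]
orientation: [2.688, 1.36, -0.092]
wrist_force: [0.8, -0.4, -0.5]
gripper_width: 0.136
```

Request:
move_arm --increments '[[[0.8, -0.3, 3.8, 0.6, -0.03, 0.04, 0.016], [0.8, -0.3, 3.8, 0.7, -0.03, 0.04, 0.016], [0.8, -0.2, 3.8, 0.8, -0.03, 0.04, 0.016], [0.8, -0.2, 3.8, 0.9, -0.03, 0.04, 0.016], [0.8, -0.1, 3.6, 1.0, -0.03, 0.04, 0.016]]]'

```text
time: 15.02
eef_pos: [478.0, -67.6, 211.5]
orientation: [2.592, 1.133, -0.022]
wrist_force: [0.9, 0.4, -0.2]
gripper_width: 0.139
```

```bash
python3 - <<'E'
from tgt import *
plan(kpose(90),Rk);rel()
E
```

```text
t 15.02 p [478.  -67.6 211.5] tx [ 0.424 -0.009 -0.906] ty [ 0.454 -0.863  0.221] F [ 0.9  0.4 -0.2] M [ 0.04  0.25 -0.01] g 0.139 j [-0.53 -0.33  2.19  0.26  0.91  0.39]
remaining d [  25.5 -132.4  -61.9] tool d [ 68.1 112.2  69.2] w [-0.035  0.078  0.037] rows 5
[1.36, 2.24, 1.38, -0.007, 0.016, 0.007]
[1.36, 2.22, 1.42, -0.007, 0.016, 0.007]
[1.35, 2.2, 1.46, -0.007, 0.016, 0.007]
[1.34, 2.18, 1.49, -0.007, 0.016, 0.007]
[1.34, 2.16, 1.53, -0.007, 0.016, 0.007]
t 15.02 p [478.  -67.6 211.5] tx [ 0.424 -0.009 -0.906] ty [ 0.454 -0.863  0.221] F [ 0.9  0.4 -0.2] M [ 0.04  0.25 -0.01] g 0.139 j [-0.53 -0.33  2.19  0.26  0.91  0.39]
d 156.35 ex 8.84 ey 132.42 rotvec err(tool) [-0.035  0.078  0.037] F along pz -0.7 px 0.7 py 0.4
```

Request:
move_arm --increments '[[[0.8, 0.9, 2.4, 1.5, -0.007, 0.016, 0.007], [0.8, 1.2, 2.4, 1.5, -0.007, 0.016, 0.007], [0.8, 1.2, 2.0, 1.3, -0.007, 0.016, 0.007], [0.8, 1.0, 1.6, 1.0, -0.007, 0.016, 0.007], [0.8, 0.5, 0.6, 0.4, -0.004, 0.01, 0.005]]]'

```text
time: 15.43
eef_pos: [497.1, -188.5, 169.8]
orientation: [2.562, 1.04, -0.024]
wrist_force: [-0.6, 0.0, -0.0]
gripper_width: 0.141
```

```bash
python3 - <<'E'
from tgt import *
plan(kpose(65),Rk);rel()
E
```

```text
t 15.43 p [ 497.1 -188.5  169.8] tx [ 0.506 -0.012 -0.862] ty [ 0.452 -0.848  0.277] F [-0.6  0.  -0. ] M [0.02 0.32 0.  ] g 0.141 j [-0.82 -0.14  2.16  0.53  0.8  -0.11]
remaining d [ 19.  -11.5 -41.8] tool d [45.8  6.8  9.9] w [-0.006  0.    -0.014] rows 5
[0.92, 0.14, 0.2, -0.001, 0.0, -0.003]
[0.92, 0.14, 0.2, -0.001, 0.0, -0.003]
[0.92, 0.14, 0.2, -0.001, 0.0, -0.003]
[0.92, 0.14, 0.2, -0.001, 0.0, -0.003]
[0.91, 0.14, 0.2, -0.001, 0.0, -0.003]
t 15.43 p [ 497.1 -188.5  169.8] tx [ 0.506 -0.012 -0.862] ty [ 0.452 -0.848  0.277] F [-0.6  0.  -0. ] M [0.02 0.32 0.  ] g 0.141 j [-0.82 -0.14  2.16  0.53  0.8  -0.11]
d 110.71 ex 4.48 ey 11.54 rotvec err(tool) [-0.006  0.    -0.014] F along pz 0.3 px -0.5 py 0.0
```

Request:
move_arm --increments '[[[0.8, 0.7, 0.2, 0.3, 0, 0, -0.005], [0.8, 1.0, 0.2, 0.3, 0, 0, -0.005], [0.8, 1.0, 0.1, 0.2, 0, 0, -0.003], [0.8, 0.6, 0, 0, 0, 0, 0], [0.8, 0.1, 0, 0, 0, 0, 0]]]'

```text
time: 15.85
eef_pos: [507.9, -200.7, 132.1]
orientation: [2.589, 1.052, -0.003]
wrist_force: [-0.0, -0.4, -0.3]
gripper_width: 0.138
```

```bash
python3 - <<'E'
from tgt import *
plan(kpose(60),Rk);rel()
snap("side","s18.png",(255,145,345,230),7)
E
```

```text
t 15.85 p [ 507.9 -200.7  132.1] tx [ 0.496 -0.001 -0.869] ty [ 0.454 -0.852  0.26 ] F [-0.  -0.4 -0.3] M [-0.01  0.29  0.05] g 0.138 j [-0.82 -0.02  2.14  0.57  0.73 -0.17]
remaining d [10.6  0.7 -8.4] tool d [12.6  2.  -4.7] w [-0.015  0.005  0.001] rows 5
[0.25, 0.04, -0.09, -0.003, 0.001, 0.0]
[0.25, 0.04, -0.09, -0.003, 0.001, 0.0]
[0.25, 0.04, -0.09, -0.003, 0.001, 0.0]
[0.25, 0.04, -0.09, -0.003, 0.001, 0.0]
[0.25, 0.04, -0.09, -0.003, 0.001, 0.0]
t 15.85 p [ 507.9 -200.7  132.1] tx [ 0.496 -0.001 -0.869] ty [ 0.454 -0.852  0.26 ] F [-0.  -0.4 -0.3] M [-0.01  0.29  0.05] g 0.138 j [-0.82 -0.02  2.14  0.57  0.73 -0.17]
d 72.61 ex -4.99 ey -0.69 rotvec err(tool) [-0.015  0.005  0.001] F along pz -0.2 px -0.2 py -0.4
```

View pics/s18.png

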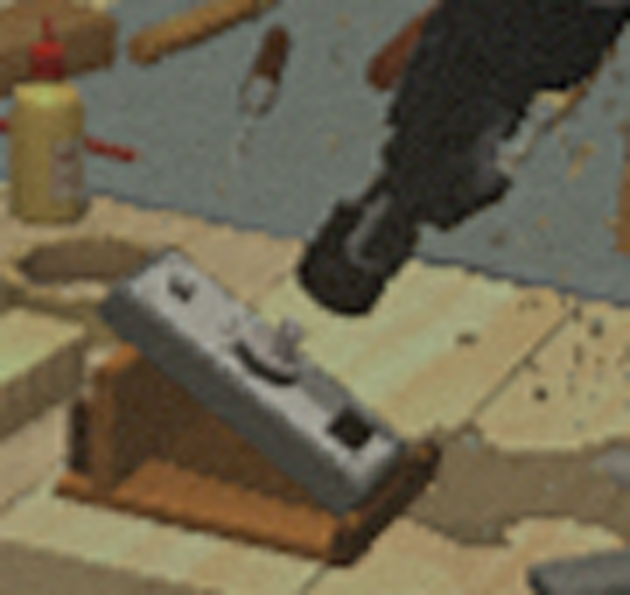

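Request:
move_arm --increments '[[[0.8, 0.5, 0.1, -0.2, -0.005, 0, 0], [0.8, 0.6, 0.1, -0.2, -0.005, 0, 0], [0.8, 0.4, 0, -0.1, -0.003, 0, 0], [0.8, 0.1, 0, 0, 0, 0, 0], [0.8, 0, 0, 0, 0, 0, 0]]]'

```text
time: 16.32
eef_pos: [522.2, -198.5, 121.1]
orientation: [2.571, 1.051, -0.003]
wrist_force: [0.0, 0.3, -0.9]
gripper_width: 0.137
```

```bash
python3 - <<'E'
from tgt import *
plan(kpose(52),Rk);rel()
im=[read_camera("side") for _ in range(3)];im=np.mean(im,0)[:,:,::-1]
b=(255,145,345,230);im=cv2.resize(im[b[1]:b[3],b[0]:b[2]],None,fx=8,fy=7*8/7,interpolation=cv2.INTER_CUBIC)
im=np.clip(im*1.7,0,255).astype(np.uint8)[:,:]
s,R=st();p=s["eef_pos"]
f=lambda P:tuple(int(v) for v in (proj("side",P)-[b[0],b[1]]+.5)*8)
cv2.line(im,f(O+22*pz),f(O+75*pz),(0,255,0),1);cv2.line(im,f(p),f(p+R[:,0]*45),(0,0,255),1)
cv2.imwrite("pics/s19.png",im[:,100:600]);rel()
E
```

```text
t 16.32 p [ 522.2 -198.5  121.1] tx [ 0.497 -0.002 -0.868] ty [ 0.466 -0.843  0.268] F [ 0.   0.3 -0.9] M [0.   0.33 0.02] g 0.137 j [-0.79  0.03  2.12  0.58  0.69 -0.18]
remaining d [ 0.3 -1.5 -4.4] tool d [4.  0.3 2.4] w [0.002 0.004 0.001] rows 5
[0.08, 0.01, 0.05, 0.0, 0.001, 0.0]
[0.08, 0.01, 0.05, 0.0, 0.001, 0.0]
[0.08, 0.01, 0.05, 0.0, 0.001, 0.0]
[0.08, 0.01, 0.05, 0.0, 0.001, 0.0]
[0.08, 0.01, 0.05, 0.0, 0.001, 0.0]
t 16.32 p [ 522.2 -198.5  121.1] tx [ 0.497 -0.002 -0.868] ty [ 0.466 -0.843  0.268] F [ 0.   0.3 -0.9] M [0.   0.33 0.02] g 0.137 j [-0.79  0.03  2.12  0.58  0.69 -0.18]
d 55.96 ex 1.9 ey 1.52 rotvec err(tool) [0.002 0.004 0.001] F along pz -0.8 px -0.5 py 0.3
t 16.47 p [ 522.  -198.8  121.4] tx [ 0.497 -0.002 -0.868] ty [ 0.465 -0.844  0.268] F [ 0.2 -0.1  0.2] M [-0.01  0.29 -0.03] g 0.138 j [-0.79  0.03  2.12  0.58  0.69 -0.18]
t 16.47 p [ 522.  -198.8  121.4] tx [ 0.497 -0.002 -0.868] ty [ 0.465 -0.844  0.268] F [ 0.2 -0.1  0.2] M [-0.01  0.29 -0.03] g 0.138 j [-0.79  0.03  2.12  0.58  0.69 -0.18]
d 56.29 ex 1.84 ey 1.25 rotvec err(tool) [0.002 0.004 0.   ] F along pz 0.1 px 0.3 py -0.1
```

View pics/s19.png

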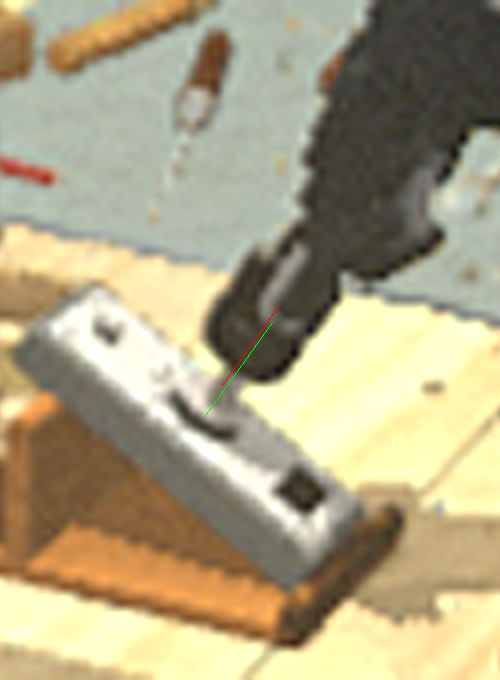

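Request:
move_arm --increments '[[[0.8, 0.1, 0, 0.1, 0, 0.004, 0], [0.8, 0.2, 0, 0.1, 0, 0, 0], [0.8, 0.2, 0, 0, 0, 0, 0], [0.8, 0.1, 0, 0, 0, 0, 0], [0.8, 0, 0, 0, 0, 0, 0]]]'

```text
time: 16.88
eef_pos: [523.7, -200.5, 115.5]
orientation: [2.573, 1.046, -0.002]
wrist_force: [0.5, 0.0, -0.4]
gripper_width: 0.136
```

```bash
python3 - <<'E'
from tgt import *
plan(kpose(45),Rk);rel()
E
```

```text
t 16.88 p [ 523.7 -200.5  115.5] tx [ 0.501 -0.001 -0.865] ty [ 0.464 -0.844  0.27 ] F [ 0.5  0.  -0.4] M [-0.02  0.27 -0.01] g 0.136 j [-0.79  0.05  2.12  0.6   0.68 -0.21]
remaining d [ 2.4  0.5 -4.8] tool d [ 5.4 -0.6  0.1] w [ 0.002 -0.001 -0.001] rows 5
[0.11, -0.01, 0.0, 0.0, -0.0, -0.0]
[0.11, -0.01, 0.0, 0.0, -0.0, -0.0]
[0.11, -0.01, 0.0, 0.0, -0.0, -0.0]
[0.11, -0.01, 0.0, 0.0, -0.0, -0.0]
[0.11, -0.01, 0.0, 0.0, -0.0, -0.0]
t 16.88 p [ 523.7 -200.5  115.5] tx [ 0.501 -0.001 -0.865] ty [ 0.464 -0.844  0.27 ] F [ 0.5  0.  -0.4] M [-0.02  0.27 -0.01] g 0.136 j [-0.79  0.05  2.12  0.6   0.68 -0.21]
d 50.38 ex 0.35 ey -0.46 rotvec err(tool) [ 0.002 -0.001 -0.001] F along pz -0.6 px 0.2 py 0.0
```

Request:
move_arm --increments '[[[0.8, 0.1, 0, 0, 0, 0, 0], [0.8, 0.1, -0.05, 0, 0, 0, 0], [0.8, 0.1, 0, 0, 0, 0, 0], [0.8, 0.1, 0, 0, 0, 0, 0], [0.8, 0.1, 0, 0, 0, 0, 0]]]'

```text
time: 17.3
eef_pos: [526.1, -200.2, 110.7]
orientation: [2.573, 1.046, -0.002]
wrist_force: [-0.0, -0.7, -0.8]
gripper_width: 0.134
```

```bash
python3 - <<'E'
from tgt import *
rel()
E
```

```text
t 17.3 p [ 526.1 -200.2  110.7] tx [ 0.501 -0.001 -0.865] ty [ 0.464 -0.844  0.27 ] F [-0.  -0.7 -0.8] M [-0.03  0.29 -0.  ] g 0.134 j [-0.79  0.06  2.12  0.61  0.67 -0.21]
d 44.98 ex 0.1 ey -0.17 rotvec err(tool) [ 0.002 -0.001 -0.002] F along pz -0.7 px -0.4 py -0.7
```

Request:
move_arm --increments '[[[0.8, 0.1, 0, 0, 0, 0, 0], [0.8, 0.1, 0, 0, 0, 0, 0], [0.8, 0.1, 0, 0, 0, 0, 0], [0.8, 0.1, 0, 0, 0, 0, 0], [0.8, 0.05, 0, 0, 0, 0, 0]]]'

```text
time: 17.72
eef_pos: [528.7, -200.1, 106.3]
orientation: [2.573, 1.046, -0.002]
wrist_force: [-0.4, 0.7, -1.5]
gripper_width: 0.136
```

```bash
python3 - <<'E'
from tgt import *
rel()
snap("side","s20.png",(255,145,345,230),7)
E
```

```text
t 17.72 p [ 528.7 -200.1  106.3] tx [ 0.501 -0.001 -0.865] ty [ 0.464 -0.844  0.27 ] F [-0.4  0.7 -1.5] M [ 0.02  0.23 -0.06] g 0.136 j [-0.78  0.08  2.11  0.62  0.66 -0.22]
d 39.85 ex 0.09 ey -0.07 rotvec err(tool) [ 0.002 -0.001 -0.001] F along pz -1.1 px -1.1 py 0.7
```

View pics/s20.png

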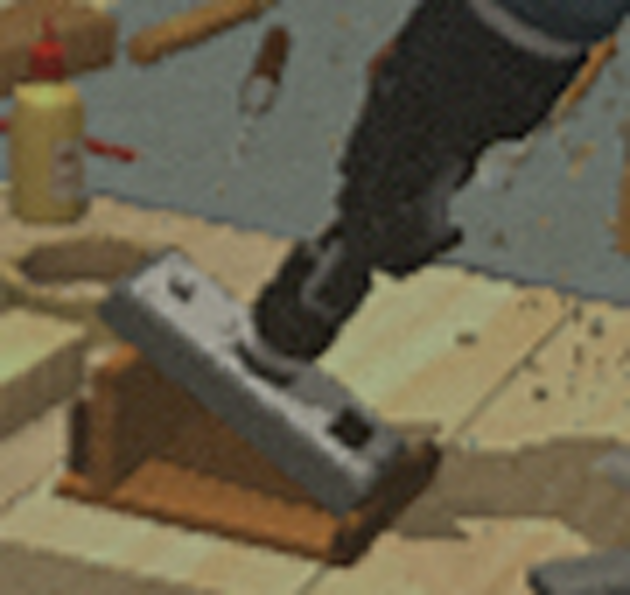

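Request:
move_arm --increments '[[[0.8, 0.12, 0, 0, 0, 0, 0], [0.8, 0.12, 0, 0, 0, 0, 0], [0.8, 0.12, 0, 0, 0, 0, 0], [0.8, 0.12, 0, 0, 0, 0, 0], [0.8, 0.1, 0, 0, 0, 0, 0]]]'

```text
time: 18.18
eef_pos: [531.9, -200.1, 100.9]
orientation: [2.573, 1.046, -0.002]
wrist_force: [0.3, 0.1, -0.6]
gripper_width: 0.135
```

```bash
python3 - <<'E'
from tgt import *
rel()
E
```

```text
t 18.18 p [ 531.9 -200.1  100.9] tx [ 0.501 -0.001 -0.865] ty [ 0.464 -0.844  0.27 ] F [ 0.3  0.1 -0.6] M [ 0.02  0.31 -0.04] g 0.135 j [-0.78  0.09  2.11  0.62  0.64 -0.22]
d 33.57 ex 0.14 ey -0.12 rotvec err(tool) [ 0.002 -0.001 -0.001] F along pz -0.7 px -0.0 py 0.1
```

Request:
move_arm --increments '[[[0.8, 0.08, 0, 0, 0, 0, 0], [0.8, 0.08, 0, 0, 0, 0, 0], [0.8, 0.08, 0, 0, 0, 0, 0], [0.8, 0.08, 0, 0, 0, 0, 0], [0.8, 0.08, 0, 0, 0, 0, 0]]]'

```text
time: 18.6
eef_pos: [534.0, -200.0, 96.8]
orientation: [2.573, 1.046, -0.002]
wrist_force: [-1.2, 0.4, 2.4]
gripper_width: 0.142
```

```bash
python3 - <<'E'
from tgt import *
rel()
snap("side","s21.png",(255,145,345,230),7)
E
```

```text
t 18.6 p [ 534.  -200.    96.8] tx [ 0.501 -0.001 -0.866] ty [ 0.464 -0.844  0.27 ] F [-1.2  0.4  2.4] M [-0.    0.34  0.02] g 0.142 j [-0.77  0.11  2.11  0.63  0.63 -0.23]
d 29.01 ex 0.0 ey -0.05 rotvec err(tool) [ 0.002 -0.    -0.001] F along pz 2.7 px 0.2 py 0.4
```

View pics/s21.png

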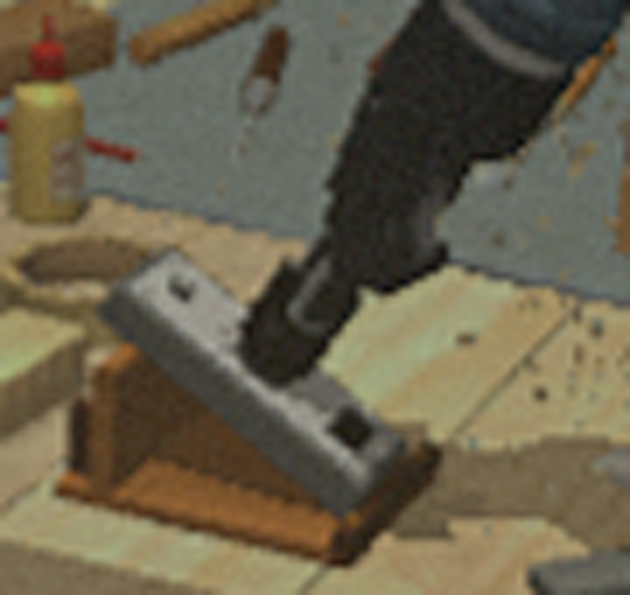

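Request:
move_arm --increments '[[[0.8, 0.1, 0, 0, 0, 0, 0], [0.8, 0.1, 0, 0, 0, 0, 0], [0.8, 0.1, 0, 0, 0, 0, 0], [0.8, 0.1, 0, 0, 0, 0, 0], [0.8, 0.1, 0, 0, 0, 0, 0]]]'

```text
time: 19.07
eef_pos: [536.4, -200.1, 93.0]
orientation: [2.572, 1.046, -0.001]
wrist_force: [-5.5, 0.3, 5.5]
gripper_width: 0.136
```

```bash
python3 - <<'E'
from tgt import *
rel()
E
```

```text
t 19.07 p [ 536.4 -200.1   93. ] tx [ 0.501 -0.001 -0.866] ty [ 0.465 -0.843  0.27 ] F [-5.5  0.3  5.5] M [0.18 0.61 0.09] g 0.136 j [-0.77  0.12  2.1   0.64  0.62 -0.23]
d 24.51 ex 0.11 ey -0.13 rotvec err(tool) [ 0.003 -0.001 -0.001] F along pz 7.5 px -2.0 py 0.3
```

Request:
move_arm --increments '[[[0.8, 0.1, 0, 0, 0, 0, 0], [0.8, 0.1, 0, 0, 0, 0, 0], [0.8, 0.15, 0, 0, 0, 0, 0], [0.8, 0.15, 0, 0, 0, 0, 0], [0.8, 0.15, 0, 0, 0, 0, 0]]]'

```text
time: 19.48
eef_pos: [537.3, -200.4, 92.1]
orientation: [2.568, 1.047, 0.003]
wrist_force: [-32.2, 3.7, 32.7]
gripper_width: 0.132
```

```bash
python3 - <<'E'
from tgt import *
rel()
E
```

```text
t 19.48 p [ 537.3 -200.4   92.1] tx [ 0.5    0.001 -0.866] ty [ 0.472 -0.839  0.271] F [-32.2   3.7  32.7] M [0.8  2.35 0.4 ] g 0.132 j [-0.77  0.12  2.1   0.64  0.63 -0.24]
d 23.24 ex 0.47 ey -0.37 rotvec err(tool) [ 0.011 -0.001  0.001] F along pz 44.4 px -11.5 py 3.7
```

Request:
move_arm --increments '[[[0.8, 0.0, -0.02, 0.03, 0, 0, 0], [0.8, 0.04, -0.02, 0.03, 0, 0, 0], [0.8, 0.07, 0, 0, 0, 0, 0], [0.8, 0.07, 0, 0, 0, 0, 0], [0.8, 0.07, 0, 0, 0, 0, 0]]]'

```text
time: 19.9
eef_pos: [537.0, -200.4, 92.3]
orientation: [2.567, 1.046, 0.003]
wrist_force: [-16.4, 2.4, 17.5]
gripper_width: 0.137
```

```bash
python3 - <<'E'
from tgt import *
rel()
snap("side","s22.png",(255,145,345,230),7)
rel()
E
```

```text
t 19.9 p [ 537.  -200.4   92.3] tx [ 0.501  0.002 -0.866] ty [ 0.474 -0.838  0.272] F [-16.4   2.4  17.5] M [0.32 1.22 0.22] g 0.137 j [-0.77  0.12  2.1   0.64  0.63 -0.25]
d 23.59 ex 0.27 ey -0.37 rotvec err(tool) [ 0.013 -0.002  0.001] F along pz 23.4 px -5.5 py 2.4
t 19.95 p [ 536.9 -200.3   92.3] tx [ 0.501  0.002 -0.866] ty [ 0.474 -0.837  0.272] F [-14.7   2.8  14.2] M [0.37 1.15 0.17] g 0.142 j [-0.77  0.12  2.1   0.64  0.63 -0.25]
d 23.65 ex 0.26 ey -0.32 rotvec err(tool) [ 0.013 -0.002  0.001] F along pz 19.6 px -5.6 py 2.8
```

View pics/s22.png

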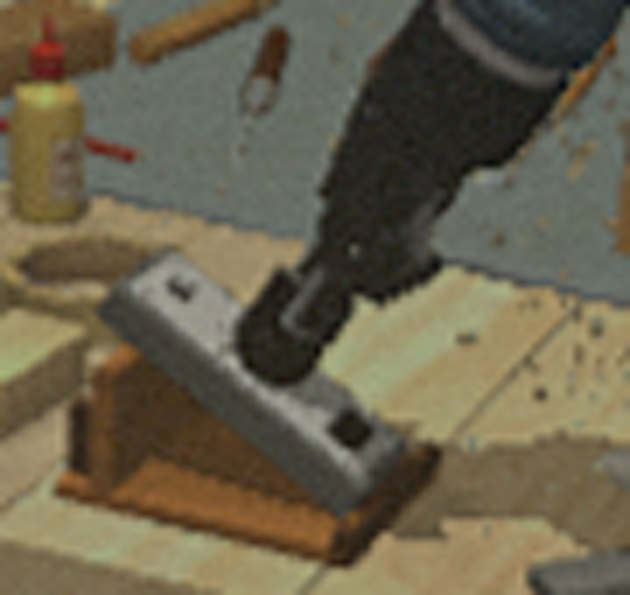

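```bash
python3 - <<'E'
from tgt import *
for i in range(5):
    snap("top","t23.png",(300,170,380,250),7);rel()
E
```

```text
t 20.0 p [ 536.9 -200.3   92.3] tx [ 0.501  0.002 -0.866] ty [ 0.474 -0.838  0.272] F [-13.4   2.2  13.1] M [0.33 1.09 0.18] g 0.135 j [-0.77  0.12  2.1   0.64  0.63 -0.25]
d 23.66 ex 0.23 ey -0.31 rotvec err(tool) [ 0.013 -0.002  0.001] F along pz 18.0 px -5.1 py 2.2
t 20.05 p [ 536.9 -200.3   92.3] tx [ 0.501  0.002 -0.866] ty [ 0.474 -0.838  0.272] F [-13.5   2.   12.8] M [0.3  1.07 0.16] g 0.135 j [-0.77  0.12  2.1   0.64  0.63 -0.25]
d 23.68 ex 0.25 ey -0.33 rotvec err(tool) [ 0.013 -0.002  0.001] F along pz 17.9 px -5.3 py 2.0
t 20.1 p [ 536.9 -200.3   92.3] tx [ 0.501  0.002 -0.866] ty [ 0.474 -0.838  0.272] F [-13.    0.4  12.8] M [0.33 1.06 0.17] g 0.132 j [-0.77  0.12  2.1   0.64  0.63 -0.25]
d 23.67 ex 0.26 ey -0.34 rotvec err(tool) [ 0.013 -0.002  0.001] F along pz 17.6 px -4.9 py 0.4
t 20.15 p [ 536.9 -200.4   92.3] tx [ 0.501  0.002 -0.866] ty [ 0.474 -0.838  0.272] F [-12.1   1.3  13.3] M [0.34 1.06 0.17] g 0.14 j [-0.77  0.12  2.1   0.64  0.63 -0.25]
d 23.67 ex 0.24 ey -0.35 rotvec err(tool) [ 0.013 -0.002  0.001] F along pz 17.6 px -3.8 py 1.3
t 20.2 p [ 536.9 -200.3   92.3] tx [ 0.501  0.002 -0.866] ty [ 0.474 -0.838  0.272] F [-12.6   1.7  12.8] M [0.32 1.04 0.14] g 0.138 j [-0.77  0.12  2.1   0.64  0.63 -0.25]
d 23.66 ex 0.25 ey -0.34 rotvec err(tool) [ 0.013 -0.002  0.001] F along pz 17.3 px -4.5 py 1.7
```

View pics/t23.png

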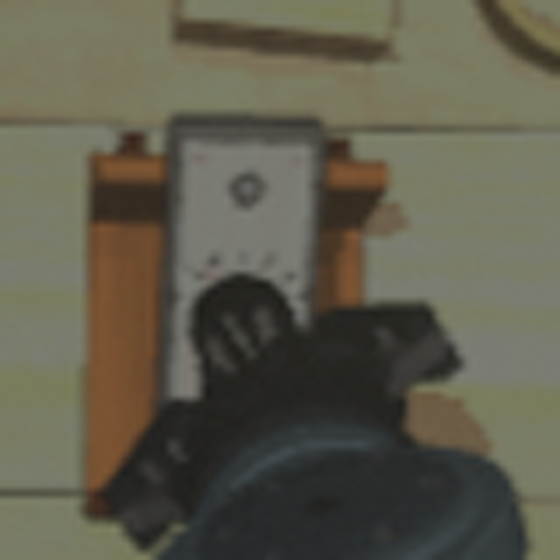

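```bash
python3 - <<'E'
from cell import *
print(finish_job());s=state();print(s["time"],s["wrist_force"])
E
```

```text
the job is handed in; nothing more can be done
None
the job is handed in; nothing more can be done
```

The control pad is propped on the rest with the knob pushed home on its D-shaft. I handed the job in at about 20 s, with the knob still gripped and pressed.

**Pad:** I tilted it 30°, set its back on the upright strip, slid it down until its foot met the stop strip, and let go. In the last top picture it sits centred on the upright to within about 1 mm, square, and has not shifted since I let go of it.

**Knob:** I turned it to the flat, which I measured at about 0.565 rad in the pad. It slid about 16 mm down the shaft with no resistance, then met the spring and travelled about 5 mm more to the end stop. The last readings showed a steady press of about 17.5 N along the shaft. The spring needs 9 N at the stop.

**Checks that were not clean:**
- The press briefly overshot to about 44–46 N at the wrist before I backed off. That force went through the gripped knob, well under the 120 N wrist limit. I don't expect it to count against the 40 N limit, which covers the arm and gripper body pressing on things.
- About 4–5 N of sideways force along the slope remained at the end.
- The knob's height in the grip came out about 3 mm off my estimate, so I judged "fully home" by travel and force, not absolute height.
- The top and side cameras disagreed by 4–8 mm in places, so I relied on touch and the arm's own position readings for the final fits.

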